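Slide the work home and hold a spring probe on its marked spot

ROBOT

A 6-joint arm with a two-finger parallel gripper is mounted at the origin on a cart in front of the work surface, level with it; the furniture and walls round the work are solid. World frame = base frame: x ahead of the robot, y to its left, z up, the work surface at z = 0. Lengths are in m, angles in rad, forces in N, time in s.
With the tool pointing down it reaches from about 0.35 to 0.975 m from the base axis. Payload 4.9 kg.
Tool frame: the origin (TCP) lies on the centre line of the jaws, within the pads' length; the fingertips stand 11 mm ahead of it and the grasp point (between the pads) lies 8 mm behind it (manip.finger_overhang is the distance from the TCP to the fingertips, in m); y points along the fingers, z is the direction in which the jaws open and shut, and the axes are right-handed (so a half turn about y gives the same grasp; the last joint's range is limited). The gripper opens to 85 mm and grips with 20 to 120 N. Pads are 22 mm wide; open, the fingers measure 114 mm over their backs; the gripper's body (76 mm by 85 mm) begins 54 mm behind the grasp point. The pads swing forward as they close: fully open they stand 13 mm farther back than shut.
Start: joints at [-1.312, 0.053, 1.613, -0, 1.476, -0.119], TCP at [0.231, -0.581, 0.242] pointing down, gripper open.
Joint ranges: [-3.01, 3.01], [-1.01, 2.22], [0.06, 2.58], [-1.02, 4.17], [0.09, 2.62], [-3.14, 3.14]. Speed limits (rad/s): [2.57, 2.57, 3.14, 3.14, 3.14, 3.14].

INTERFACE

Orientations are given as a unit quaternion [w, x, y, z].
In Python, from plant import readout, cams, workorder, manip gives the robot as it stands.
- The arm moves only by the tool play_rows, never from a script. Its arguments are lists of equal length, an entry for each row: "slide": the shift along the tool's x, y, z in cm, a list of three; "yaw": the turn about the tool's y in degrees; "grip": the closure, from -1 (fully open) to 1 (shut), so that 0 is half open. In form: {"slide": [[x, y, z], ...], "yaw": [yaw, ...], "grip": [grip, ...]}. A call has 1 to 12 rows; each row shifts and turns the commanded pose from where the row before left it, along the tool's axes as they then stand; what a row does not reach is not made up. A row lasts 1/10 s, in which the tool goes at most 50 mm and 8.59 degrees, less where a joint would pass 70% of its speed; a pose out of reach is approached as far as the arm can. A call with a gripper value outside its range is refused whole. The fingers move at their own pace and stop on an object; the grip force is fixed at half the most. Time passes only in rows, so rows that do not move let the fingers close. It gives the time, the measured TCP pose, the force and the opening at its end, in the units of the state.
- readout.state(): the state, without advancing time (a new reading comes with each control period).
- cams.grab_frame(name): name is "side" or "top"; returns a dict with "image" (384x512x3 uint8, red, green, blue), "mtx" (3x3 intrinsics, pixels), "R" (3x3) and "t" (3): a world point X has camera coordinates R X + t. Camera axes: x right, y down, z forward; pixel columns grow to the right and rows downward; lengths in m; the calibration is good to about 2 mm. A picture is of the moment at which its call begins. There is no depth.
- workorder.job_done(): hands the job in, once; it reports no verdict.
The state is a dict: "time": time; "joint_pos": joint angles; "joint_vel": joint speeds; "joint_efforts": joint torques, N m; "tool_pos": TCP position; "tool_rot": TCP orientation; "contact_force": force on the tool from outside, world axes, zero at the start; "ft_torque": the same for the moment, N m; "gripper_width": opening from 0.0 (shut) to 1.0 (fully open).
Only numpy, scipy, OpenCV 4.12 (cv2) and the standard library are available. Lean on these libraries where they do the work, as an engineer would, in place of code of your own. Each camera call takes 0.05 s, during which the arm holds its last target.

TASK

Push the carriage of the slide fixture by its blue tab until it is fully home against the end stop. Then lift the spring probe out of its wooden stand and rest its tip on the red spot of the sloping brass blank, square to the sloping face and pressed lightly, so that the plunger is about half way in. Finish while you are still holding the probe there, and leave the other things on the bench undisturbed.

Things in the scene. Friction and masses are not known exactly. Their poses are not given: they have to be found in the camera images.
- fixture: Slide fixture fixed on the bench: aluminium base 110 x 210 x 10 mm with rails along its y axis and an end stop at its +y end (left, seen from the robot); origin at the centre of its underside. A grey carriage rides on it and carries the blue tab, a sloping steel plate and the brass blank.
- tab (a point): Middle of the pushing face of the carriage's upright blue tab (50 mm wide, 8 mm thick; top 12 mm above this point). Its y axis is the way to push, from the pushing face towards the end stop; x lies along the tab's width, z up. Free space on the pushing side; the base's top is 56 mm below this point. Moves with the carriage.
- carriage (a joint): Travel of the carriage along the fixture in m: grows as it is pushed, 0.045 = fully home against the solid end stop. It slides with about 2.5 N of friction and stays where it is left.
- spot (a point): Centre of the red spot (10 mm across) on the face of the round brass blank (50 mm across, on a steel plate 72 x 64 mm) that the carriage carries at a slope of 20 degrees. z axis square to the sloping face, pointing out of it: up and leaning towards the fixture's -x side, roughly towards the robot; y axis as the fixture's. It moves with the carriage.
- probe: Spring probe, loose, upright in the stand at first, 0.12 kg: black round handle 18 mm across, 56 mm long; below it a collar 28 mm across, 5 mm thick (it rests on the stand), a nose 14 mm across, 20 mm long, and a thin brass plunger. Origin at the handle's centre, half-way up; z axis along the probe, away from the tip. Below the origin: collar's underside 33 mm, nose's end 53 mm.
- probe_tip (a point): Lowest point of the probe's round steel tip (6 mm across), on the probe's axis, 75 mm below the probe's origin when the plunger is out; it moves with the plunger. z axis as the probe's.
- plunger (a joint): How far the plunger is pressed into the probe, in m: 0 = out, 0.012 = fully in. Spring: 0.7 N at the start, about 2.8 N half way in, 4.9 N fully in, then solid.
- stand: Fixed wooden block 70 x 70 x 55 mm with an upright hole 17 mm across in the middle, from which the probe is lifted straight up; origin at the centre of its underside.
- jar: Bystander: empty glass jar, 86 mm across, 96 mm high, loose; origin at the centre of its underside.
- tin: Bystander: round tin of burrs, 98 mm across, 84 mm high, loose; origin at the centre of its underside.
- brick: Bystander: orange soldering brick, 68 x 160 x 36 mm, loose; origin at the centre of its underside.
- flux: Bystander: small jar of green flux, 40 mm across, 39 mm high, loose; origin at the centre of its underside.
Not all that is in view belongs to the job. There is more than one size of the stand; the one meant has the size given above.

How it is judged:
On the way, in this order (a step that is already met when the one before it is completed fails the run):
1. the carriage is fully home against its stop, the probe still in its stand (value of joint carriage above 0.042 m and z of probe in the frame of stand below 0.1 m), for 0.2 s.
2. the probe is lifted clear of its stand in the gripper (height (world z) of probe_tip above 0.06 m and contact force between probe and the fingers above 0.5 N), for 0.2 s.
At the end, for the whole second after the job is handed in: The carriage is home (within 3 mm), and the gripper still holds the probe at rest with its tip on the red spot (within 6 mm of its centre), its axis square to the sloping face within 8 degrees, and the plunger pressed 2.5 to 9.5 mm of its 12 mm (1 to 6 N on the blank) (value of joint carriage above 0.042 m and distance between probe_tip and spot below 0.006 m and angle between the z axis of probe and the z axis of spot, either way round below 0.14 rad and z of probe in the frame of spot above 0.05 m and value of joint plunger between 0.0025 and 0.0095 m and contact force between probe and fixture between 1 and 6 N and contact force between probe and the fingers above 0.5 N and linear speed of probe below 0.02 m/s); the arm keeps its last pose, push and grip.
It fails at once if the probe is pressed hard on the fixture or its work (contact force between probe and fixture above 15 N).
It fails at once if a bystander is moved more than 20 mm (distance of any of jar, tin, brick, flux from where it was at the start of the episode above 0.02 m).
It also fails if it takes over 54 s, if anything falls off the work surface, if the arm or the gripper's body presses on something with over 40 N, if the wrist force passes 120 N, or if a joint passes its speed limit or range.

## Working session

There is one attempt and no reset: what is moved stays moved. The work goes in short steps, Python scripts to look and compute and a tool call to move; the robot and the scene stay as the last step left them, time stands still between calls to the robot, and variables do not carry over. Pictures are saved under pics/ and viewed, and the job is handed in when it is done.

Besides the shell and the picture viewer there is one more tool, called after "Call:" as name(argument=value, ...), one argument or row to a line, values as JSON. play_rows: Moves the arm, as the interface text tells. Its arguments: {"type":"object","properties":{"slide":{"type":"array","items":{"type":"array","items":{"type":"number"}}},"yaw":{"type":"array","items":{"type":"number"}},"grip":{"type":"array","items":{"type":"number"}}},"required":["slide","yaw","grip"]}

```bash
ls; mkdir -p pics; python3 - <<'E'
from plant import readout,cams,workorder,manip
import cv2,numpy as np
print(readout.state()); print(manip.finger_overhang)
for n in("side","top"):
    f=cams.grab_frame(n); cv2.imwrite(f"pics/{n}0.png",f["image"][:,:,::-1]); np.savez(f"{n}.npz",**f)
    print(n,f["mtx"],f["R"],f["t"])
E
```

```text
pics
{'time': 0.0, 'joint_pos': array([-1.31199418e+00,  5.33330394e-02,  1.61429474e+00,  6.43636865e-06,
        1.47596634e+00, -1.19004022e-01]), 'joint_vel': array([-0.00082438, -0.00034339,  0.00036025,  0.00089075,  0.00155263,
        0.00205408]), 'joint_efforts': array([ 1.53583380e-03, -3.93687057e+01, -3.70173633e+01,  3.48802007e-05,
        7.18845418e-03, -8.95873029e-06]), 'tool_pos': array([ 0.23039854, -0.58034658,  0.2410773 ]), 'tool_rot': array([ 0.1327342 , -0.13282853,  0.69523367, -0.69382156]), 'contact_force': array([-0.84151699, -0.37304893, -0.66060323]), 'ft_torque': array([ 0.00997116,  0.00974481, -0.00472389]), 'gripper_width': 0.9988092112416556}
0.011
side [[474.18672979   0.         251.84189409]
 [  0.         474.18672979 201.8713114 ]
 [  0.           0.           1.        ]] [[ 0.94050332 -0.33898857  0.02324327]
 [-0.19311726 -0.58956839 -0.78429257]
 [ 0.27956972  0.73314109 -0.61995557]] [-0.54424915  0.16229578  1.30000383]
top [[448.68346745   0.         260.34152071]
 [  0.         448.68346745 198.35022734]
 [  0.           0.           1.        ]] [[ 2.69356101e-02 -9.99636741e-01 -9.26841115e-04]
 [-9.77581759e-01 -2.61476179e-02 -2.08926320e-01]
 [ 2.08826191e-01  6.53362087e-03 -9.77930945e-01]] [-0.0696752   0.57350134  1.25428458]
```

View pics/side0.png

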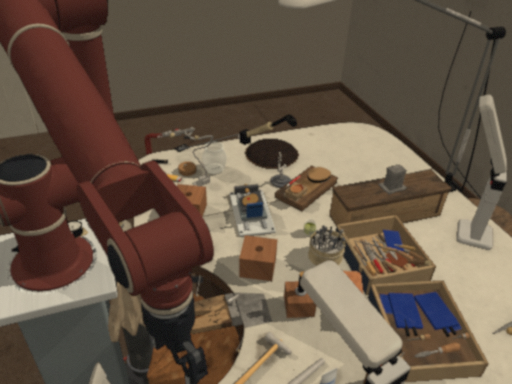

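View pics/top0.png

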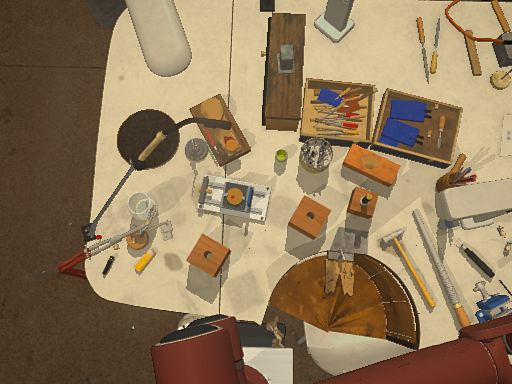

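The side view shows the fixture at about (250,210) and wooden blocks at (258,257), (299,300) and (195,195). In the top view the fixture is at (233,198), with blocks at (208,255), (309,217) and (362,203). I'll crop closer.

```bash
python3 - <<'E'
import cv2,numpy as np
t=np.load("top.npz")["image"][:,:,::-1]; s=np.load("side.npz")["image"][:,:,::-1]
a=cv2.resize(t[155:275,180:400],None,fx=3.6,fy=3.6,interpolation=cv2.INTER_CUBIC)
b=cv2.resize(s[150:330,160:370],None,fx=3.3,fy=3.3,interpolation=cv2.INTER_CUBIC)
cv2.imwrite("pics/tc.png",a);cv2.imwrite("pics/sc.png",b);print(a.shape,b.shape)
E
```

```text
(432, 792, 3) (594, 693, 3)
```

View pics/tc.png

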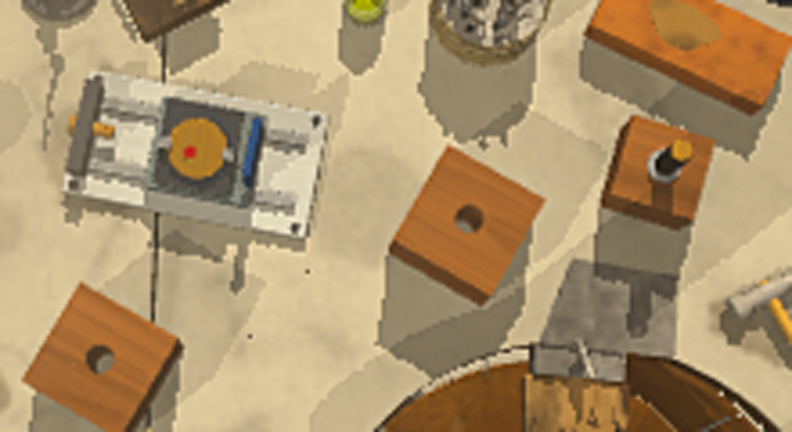

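View pics/sc.png

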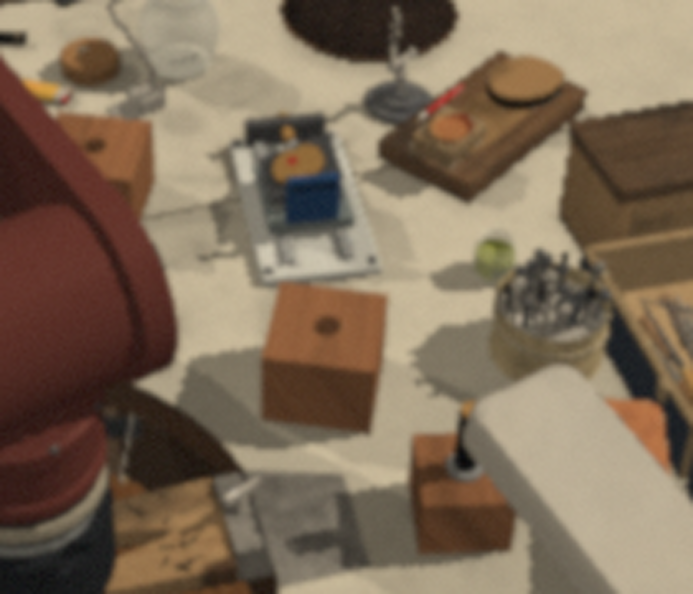

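Candidates for the stand with the probe, in the top view:
- (208,255): large block, empty hole.
- (309,217): large block, empty hole.
- (362,203): smaller block holding the black-handled probe with an orange cap. I choose this one, and the crop confirms it.

The fixture is at (233,198), with the blue tab at its right and the red spot near (233,197).

```bash
cat > h.py <<'E'
import cv2,numpy as np
def ray(f,px):
    d=np.linalg.inv(f["mtx"])@np.array([px[0],px[1],1.]); R=f["R"]
    return -R.T@f["t"], R.T@d
def plane(f,px,z):
    o,d=ray(f,px); return o+d*(z-o[2])/d[2]
def proj(f,X):
    c=f["mtx"]@(f["R"]@np.asarray(X)+f["t"]); return c[:2]/c[2]
def tri(fs,ps):
    A=np.zeros((3,3));b=np.zeros(3)
    for f,p in zip(fs,ps):
        o,d=ray(f,p);d=d/np.linalg.norm(d);M=np.eye(3)-np.outer(d,d);A+=M;b+=M@o
    X=np.linalg.solve(A,b); return X,[proj(f,X)-p for f,p in zip(fs,ps)]
def mask(f,name,box):
    im=f["image"];hsv=cv2.cvtColor(im,cv2.COLOR_RGB2HSV);H,S,V=[hsv[...,i].astype(int) for i in range(3)]
    m={"red":((H<5)|(H>172))&(S>150)&(V>100),"blue":(H>100)&(H<125)&(S>120)&(V>40),"black":(V<60),"wood":(H>5)&(H<16)&(S>110)&(V>60)}[name]
    o=np.zeros(m.shape,np.uint8);x0,y0,x1,y1=box;o[y0:y1,x0:x1]=m[y0:y1,x0:x1];return o
def cen(m):
    y,x=np.nonzero(m);return np.array([x.mean(),y.mean()]),len(x)
E
python3 - <<'E'
from h import *
np.set_printoptions(precision=4,suppress=True)
T=dict(np.load("top.npz"));S=dict(np.load("side.npz"))
o=np.array([180,155]);c=lambda x,y:(np.array([x,y])+.5)/3.6-.5+o
base=[plane(T,c(*p),.01) for p in[(92,72),(328,112),(305,238),(65,195)]]
print("base",base,"centre",np.mean(base,0)[:2])
e=(base[0]+base[3]-base[1]-base[2])/2;print("y axis len/ang",np.linalg.norm(e),np.degrees(np.arctan2(e[1],e[0])))
st=[plane(T,c(*p),.055) for p in[(632,115),(716,140),(692,228),(603,200)]]
print("stand",st,"c",np.mean(st,0),[np.linalg.norm(st[i]-st[i-1]) for i in range(4)])
for n,bt,bs in[("red",(225,185,240,205),(240,190,255,205)),("blue",(245,180,256,212),(243,195,268,222))]:
    mt,ms=mask(T,n,bt),mask(S,n,bs);(ct,nt),(cs,ns)=cen(mt),cen(ms);print(n,ct,nt,cs,ns,tri([T,S],[ct,cs]))
    if n=="blue": print("rects",cv2.minAreaRect(cv2.findNonZero(mt)),plane(T,ct,.07))
# probe handle top, orange cap & collar
print("captop",plane(T,c(684,147),.116),"collar",plane(T,c(665,166),.060),tri([T,S],[c(684,147),(np.array([465,409])+.5)/3.3-.5+[160,150]]))
for nm,px,z in[("tin",(316,153),.084),("brick",(370,163),.036),("flux",(281,156),.039),("blk2",(309,217),.1),("whitebody",(440,205),.2),("whitebody0",(440,205),.0),("jar",(140,205),.09),("soldarm",(195,145),0.05),("soldtop",(208,125),0.05)]:print(nm,plane(T,px,z))
E
```

```text
base [array([0.6561, 0.1179, 0.01  ]), array([ 0.6263, -0.0847,  0.01  ]), array([ 0.5173, -0.0679,  0.01  ]), array([0.5485, 0.135 , 0.01  ])] centre [0.587  0.0251]
y axis len/ang 0.20506601705826957 81.44409897653591
stand [array([ 0.6194, -0.3338,  0.055 ]), array([ 0.6002, -0.4022,  0.055 ]), array([ 0.5266, -0.3808,  0.055 ]), array([ 0.5477, -0.3091,  0.055 ])] c [ 0.5735 -0.3565  0.055 ] [np.float64(0.07589077785722063), np.float64(0.07106526902385386), np.float64(0.07670157414222172), np.float64(0.0747709579126412)]
red [232.1667 196.8333] 6 [nan nan] 0 (array([nan, nan, nan]), [array([nan, nan]), array([nan, nan])])
blue [249.5152 195.5758] 33 [254.497  209.5928] 167 (array([ 0.5814, -0.0214,  0.0514]), [array([-0.2392,  1.0557]), array([ 1.0427, -0.2466])])
rects ((249.50001525878906, 195.50001525878906), (1.9611612558364868, 15.297059059143066), 11.309932708740234) [ 0.5806 -0.0226  0.07  ]
captop [ 0.5798 -0.3611  0.116 ] collar [ 0.5762 -0.3589  0.06  ] (array([ 0.574 , -0.3587,  0.1203]), [array([-0.4386,  1.6639]), array([ 1.964 , -0.5149])])
tin [ 0.7108 -0.2143  0.084 ]
brick [ 0.699 -0.384  0.036]
flux [ 0.7131 -0.1134  0.039 ]
blk2 [ 0.5167 -0.1929  0.1   ]
whitebody [ 0.5402 -0.5232  0.2   ]
whitebody0 [ 0.582  -0.6035  0.    ]
jar [0.5403 0.2885 0.09  ]
soldarm [0.7375 0.1483 0.05  ]
soldtop [0.8027 0.1122 0.05  ]h.py:19: RuntimeWarning: Mean of empty slice.
  y,x=np.nonzero(m);return np.array([x.mean(),y.mean()]),len(x)
  ret = ret.dtype.type(ret / rcount)
```

```bash
python3 - <<'E'
from h import *
np.set_printoptions(precision=4,suppress=True)
T=dict(np.load("top.npz"));S=dict(np.load("side.npz"))
print("camS",-S["R"].T@S["t"],"camT",-T["R"].T@T["t"])
for a,b in[((437,205),(303,275)),((437,205),(310,290)),((505,215),(385,365)),((505,195),(405,350))]:print(tri([T,S],[a,b]))
t=T["image"][:,:,::-1];s=S["image"][:,:,::-1]
cv2.imwrite("pics/tw.png",cv2.resize(t[120:300,340:512],None,fx=3.3,fy=3.3,interpolation=cv2.INTER_CUBIC))
cv2.imwrite("pics/ts.png",cv2.resize(t[175:225,195:275],None,fx=9,fy=9,interpolation=cv2.INTER_CUBIC))
cv2.imwrite("pics/ss.png",cv2.resize(s[180:240,225:280],None,fx=9,fy=9,interpolation=cv2.INTER_CUBIC))
E
```

```text
camS [ 0.1798 -1.0419  0.9459] camT [ 0.3006 -0.0628  1.3464]
(array([ 0.5146, -0.4852,  0.2675]), [array([-1.2101,  4.488 ]), array([ 5.6219, -1.5598])])
(array([ 0.5241, -0.499 ,  0.2343]), [array([-0.9351,  3.378 ]), array([ 4.3182, -1.1723])])
(array([ 0.5377, -0.686 ,  0.2308]), [array([ 4.2066, -9.7218]), array([-15.6102,   3.0573])])
(array([ 0.582 , -0.6807,  0.2461]), [array([ 3.8225, -8.1945]), array([-13.0836,   2.8109])])
```

View pics/tw.png

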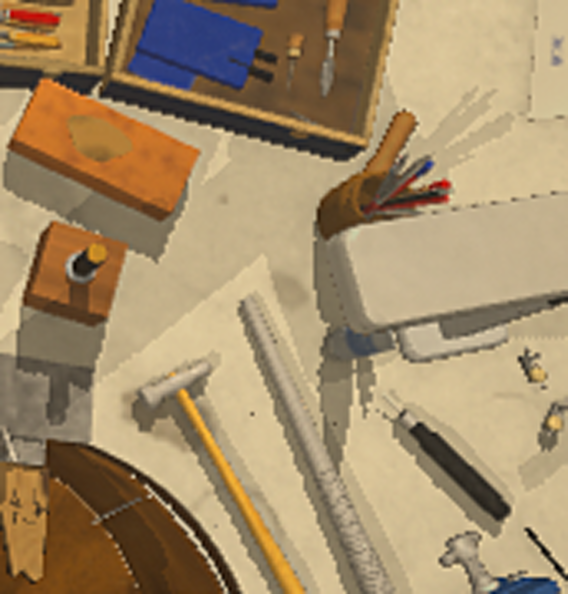

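View pics/ts.png

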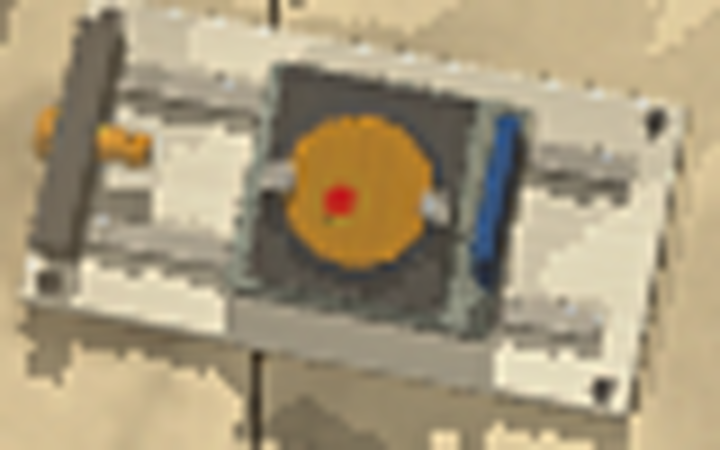

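View pics/ss.png

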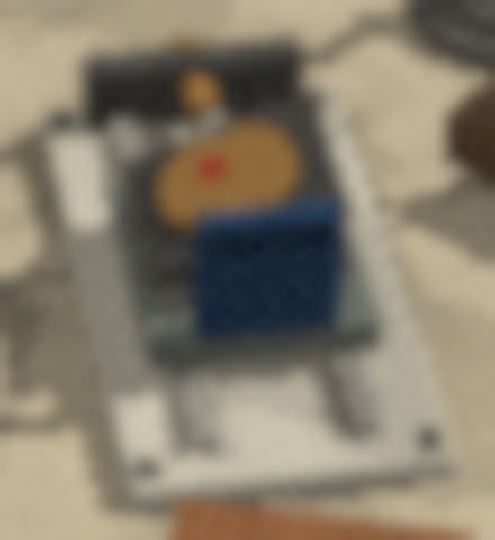

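The white lamp head to the right is about 0.24 m up, starts at y≈-0.49 and must be avoided. The crops show the red spot at top (232.7,196.7) and side (248.1,198.2), and the blue tab's top at top (250.3,197). Next I'll get their positions and the tool axes.

```bash
python3 - <<'E'
from h import *
from scipy.spatial.transform import Rotation as Ro
from plant import readout
np.set_printoptions(precision=4,suppress=True)
T=dict(np.load("top.npz"));S=dict(np.load("side.npz"))
t=lambda x,y:np.array([(x+.5)/9-.5+195,(y+.5)/9-.5+175]); s=lambda x,y:np.array([(x+.5)/9-.5+225,(y+.5)/9-.5+180])
print("spot",tri([T,S],[t(340,200),s(212,168)]))
for p in[(513,112),(495,287),(505,112),(475,282)]:print("tab top",plane(T,t(*p),.078))
for p in[(200,217),(340,205)]:print("tab top side",plane(S,s(*p),.078))
for p in[(100,5),(685,105),(628,412),(22,300)]:print("base",plane(T,t(*p),.01))
for p in[(40,130),(445,462),(130,498)]:print("baseS",plane(S,s(*p),.01))
q=readout.state()["tool_rot"];print(Ro.from_quat(q,scalar_first=True).as_matrix())
E
```

```text
spot (array([0.5768, 0.0284, 0.0581]), [array([-0.1041,  0.459 ]), array([ 0.442 , -0.1008])])
tab top [ 0.6045 -0.0279  0.078 ]
tab top [ 0.5468 -0.024   0.078 ]
tab top [ 0.6044 -0.0254  0.078 ]
tab top [ 0.5482 -0.0175  0.078 ]
tab top side [ 0.5541 -0.0189  0.078 ]
tab top side [ 0.5998 -0.0273  0.078 ]
base [0.6546 0.1164 0.01  ]
base [ 0.6248 -0.0845  0.01  ]
base [ 0.5186 -0.0678  0.01  ]
base [0.5513 0.1373 0.01  ]
baseS [0.5453 0.1267 0.01  ]
baseS [ 0.6172 -0.0859  0.01  ]
baseS [ 0.5133 -0.0699  0.01  ]
[[-0.9295 -0.0005  0.3689]
 [-0.3689  0.0018 -0.9295]
 [-0.0002 -1.     -0.0019]]
```

Call:
play_rows(
  slide=[
    [0, -4, 0],
    [0, -4, 0],
    [-1, -2, -0.7],
    [-3.1, 0, -2.1],
    [-3.1, 0, -2.1],
    [-3.1, 0, -2.1],
    [-3.1, 0, -2.1],
    [-3.1, 0, -2.1],
    [-3.1, 0, -2.1],
    [-3.1, 0, -2.1],
    [-3.1, 0, -2.1],
    [-3.1, 0, -2.1],
  ],
  yaw=[0, 0, 0, 0, 0, 0, 0, 0, 0, 0, 0, 0],
  grip=[1, 1, 1, 1, 1, 1, 1, 1, 1, 1, 1, 1],
)

```text
time: 1.3
tool_pos: [0.4273, -0.2906, 0.3418]
tool_rot: [0.133, -0.133, 0.695, -0.694]
contact_force: [-0.1, -0.3, 0.1]
gripper_width: 0.0
```

Call:
play_rows(
  slide=[
    [-3.1, 0, -2.1],
    [-3.1, 0, -2.1],
    [-3.1, 0, -2.1],
    [-3.1, 0, -2.1],
    [-3.1, 0, -2.1],
    [-3.1, 0, -2.1],
    [-3.1, 0, -2.1],
    [0, 0, 0],
    [0, 0, 0],
    [0, 0, 0],
    [0, 0, 0],
    [0, 0, 0],
  ],
  yaw=[0, 0, 0, 0, 0, 0, 0, 7.5, 7.5, 7.5, 7.5, 0],
  grip=[1, 1, 1, 1, 1, 1, 1, 1, 1, 1, 1, 1],
)

```text
time: 2.5
tool_pos: [0.5741, -0.0753, 0.3416]
tool_rot: [-0.052, 0.051, 0.705, -0.705]
contact_force: [0.5, 0.0, -0.5]
gripper_width: -0.002
```

```bash
cat >> h.py <<'E'
def where():
    from plant import readout
    from scipy.spatial.transform import Rotation as Ro
    s=readout.state();R=Ro.from_quat(s["tool_rot"],scalar_first=True).as_matrix()
    np.set_printoptions(precision=4,suppress=True)
    print("t",s["time"],"p",s["tool_pos"],"zang",np.degrees(np.arctan2(R[1,2],R[0,2])),"F",s["contact_force"],"w",s["gripper_width"],"q",s["joint_pos"])
    return np.array(s["tool_pos"]),R
def goto(X):
    p,R=where();print("slide cm",(R.T@(np.array(X)-p))*100)
E
python3 -c "
from h import *
goto([.570,-.074,.2]);goto([.570,-.074,.066])"
```

```text
t 2.5 p [ 0.5741 -0.0753  0.3416] zang -98.32918310078111 F [ 0.4967  0.0363 -0.4579] w -0.001630343978807939 q [-0.2589 -0.0952  1.5953  0.      1.6427  1.4573]
slide cm [ 0.4115 14.1629 -0.0672]
t 2.5 p [ 0.5741 -0.0753  0.3416] zang -98.32918310078111 F [ 0.4967  0.0363 -0.4579] w -0.001630343978807939 q [-0.2589 -0.0952  1.5953  0.      1.6427  1.4573]
slide cm [ 0.3961 27.5629 -0.0653]
```

Call:
play_rows(
  slide=[
    [0.4, 4, 0],
    [0, 4, 0],
    [0, 4, 0],
    [0, 4, 0],
    [0, 4, 0],
    [0, 3, 0],
    [0, 2.5, 0],
    [0, 2, 0],
    [0, 0, 0],
  ],
  yaw=[0, 0, 0, 0, 0, 0, 0, 0, 0],
  grip=[1, 1, 1, 1, 1, 1, 1, 1, 1],
)

```text
time: 3.4
tool_pos: [0.5674, -0.0742, 0.0633]
tool_rot: [-0.053, 0.048, 0.706, -0.705]
contact_force: [0.1, -0.3, -0.3]
gripper_width: -0.002
```

```bash
python3 - <<'E'
from h import *
from plant import cams
where()
T=cams.grab_frame("top");S=cams.grab_frame("side")
a=cv2.resize(T["image"][165:235,190:290,::-1],None,fx=5,fy=5,interpolation=cv2.INTER_CUBIC)
b=cv2.resize(S["image"][170:240,215:285,::-1],None,fx=5,fy=5,interpolation=cv2.INTER_CUBIC)
cv2.imwrite("pics/p1.png",np.hstack([a[:350],b[:350,:300]]))
E
```

```text
t 3.4 p [ 0.5674 -0.0742  0.0633] zang -98.21922644333634 F [ 0.0668 -0.269  -0.2801] w -0.001501959248603395 q [-0.26    0.112   1.867  -0.      1.1703  1.4543]
```

View pics/p1.png

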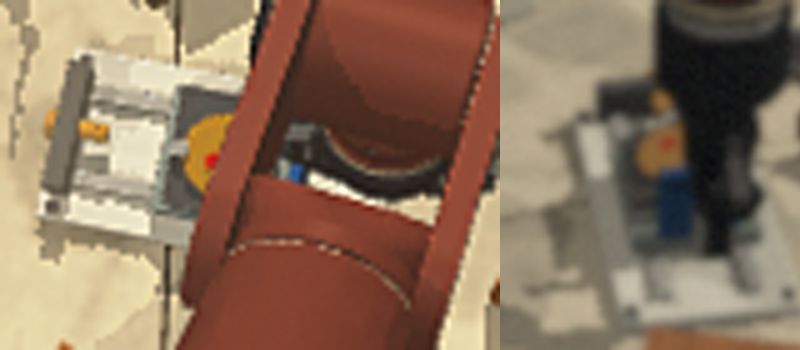

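The closed fingers stand on the pushing side of the blue tab (about (297,175) in the crop) with a gap between them. I'll push now.

Call:
play_rows(
  slide=[
    [0, 0, -1],
    [0, 0, -1],
    [0, 0, -1],
    [0, 0, -0.5],
    [0, 0, -0.5],
    [0, 0, -0.5],
    [0, 0, -0.5],
  ],
  yaw=[0, 0, 0, 0, 0, 0, 0],
  grip=[1, 1, 1, 1, 1, 1, 1],
)

```text
time: 4.2
tool_pos: [0.5783, -0.0254, 0.0679]
tool_rot: [0.051, -0.052, -0.705, 0.705]
contact_force: [0.9, -3.0, 2.8]
gripper_width: -0.0
```

Call:
play_rows(
  slide=[
    [0, 0, -0.5],
    [0, 0, -0.5],
    [0, 0, -0.5],
  ],
  yaw=[0, 0, 0],
  grip=[1, 1, 1],
)

```text
time: 4.5
tool_pos: [0.58, -0.0105, 0.0673]
tool_rot: [0.051, -0.052, -0.705, 0.705]
contact_force: [0.8, -13.0, 3.1]
gripper_width: 0.002
```

Call:
play_rows(
  slide=[
    [0, 0, -0.2],
    [0, 0, 0],
  ],
  yaw=[0, 0],
  grip=[1, 1],
)

```text
time: 4.7
tool_pos: [0.5801, -0.0106, 0.0674]
tool_rot: [0.051, -0.051, -0.703, 0.707]
contact_force: [-0.5, -10.5, 2.2]
gripper_width: -0.001
```

Call:
play_rows(
  slide=[
    [0, 0, -0.2],
    [0, 0, 0],
  ],
  yaw=[0, 0],
  grip=[1, 1],
)

```text
time: 4.9
tool_pos: [0.5801, -0.0104, 0.0675]
tool_rot: [0.052, -0.051, -0.702, 0.708]
contact_force: [-1.6, -17.1, 3.8]
gripper_width: -0.003
```

It has stalled against something solid with the force rising. I'll back off, lift clear and look.

Call:
play_rows(
  slide=[
    [0, 0, 0.6],
    [0, 0, 2],
    [0, -1, 2.5],
    [0, -4, 1],
    [0, -4, 1],
    [0, -4, 1],
    [0, -4, 1],
    [0, -4, 4],
    [0, -2, 4],
    [0, 0, 4],
    [0, 0, 4],
    [0, 0, 4],
  ],
  yaw=[0, 0, 0, 0, 0, 0, 0, 0, 0, 0, 0, 0],
  grip=[1, 1, 1, 1, 1, 1, 1, 1, 1, 1, -1, -1],
)

```text
time: 6.1
tool_pos: [0.5384, -0.2901, 0.2919]
tool_rot: [-0.051, 0.051, 0.706, -0.704]
contact_force: [-0.1, -0.7, 0.6]
gripper_width: 0.332
```

```bash
python3 - <<'E'
from h import *
from plant import cams
goto([.576,-.358,.29])
T=cams.grab_frame("top");S=cams.grab_frame("side");np.savez("top1.npz",**T);np.savez("side1.npz",**S)
a=cv2.resize(T["image"][170:220,190:275,::-1],None,fx=8,fy=8,interpolation=cv2.INTER_CUBIC)
b=cv2.resize(S["image"][175:240,220:285,::-1],None,fx=8,fy=8,interpolation=cv2.INTER_CUBIC)
cv2.imwrite("pics/a2.png",a);cv2.imwrite("pics/b2.png",b)
E
```

```text
t 6.1 p [ 0.5384 -0.2901  0.2919] zang -98.30227018550764 F [-0.0772 -0.6529  0.6455] w 0.33164601663428356 q [-0.6167 -0.0023  1.5868  0.002   1.5592  1.099 ]
slide cm [-4.7005  0.1645  6.1783]
```

View pics/a2.png

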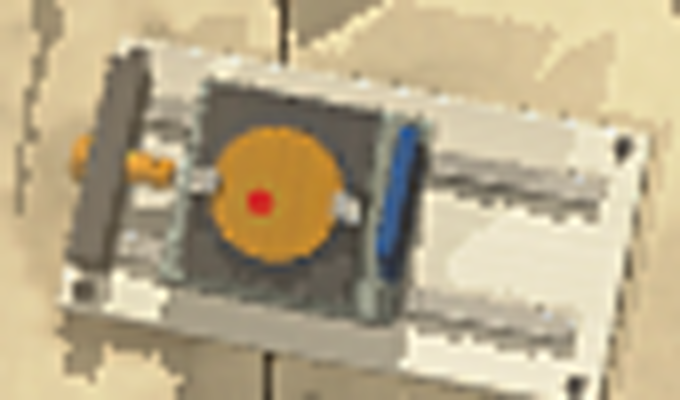

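View pics/b2.png

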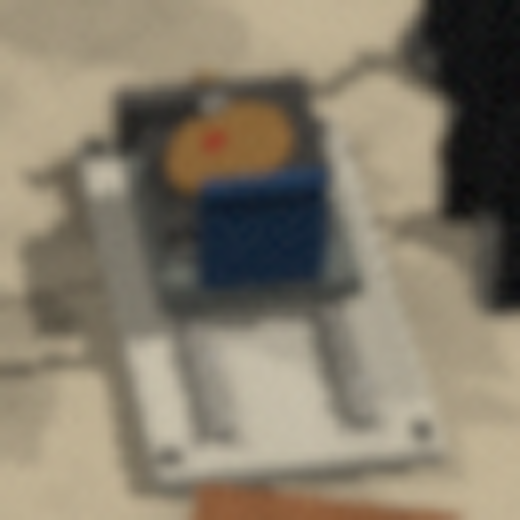

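The carriage now sits next to the orange stop screw (top crop about (165,170)), with the tab at (400,200) and the red spot at (260,202) in the top crop and (213,140) in the side crop. The stall under 17 N, against 2.5 N friction, says it is home. Next is the spot, then the probe.

```bash
python3 - <<'E'
from h import *
np.set_printoptions(precision=4,suppress=True)
T=dict(np.load("top1.npz"));S=dict(np.load("side1.npz"))
def redc(f,box):
    x0,y0,x1,y1=box;im=f["image"][y0:y1,x0:x1].astype(float);w=np.clip(im[...,0]-2.2*im[...,1]+0.0*im[...,2]-0,0,None)
    w=np.clip(im[...,0]-im[...,1]-90,0,None) if f is T else np.clip(im[...,0]-im[...,1]-60,0,None)
    y,x=np.mgrid[y0:y1,x0:x1];print(np.round(w).astype(int));return np.array([(w*x).sum(),(w*y).sum()])/w.sum()
a=redc(T,(218,191,228,201));b=redc(S,(240,187,254,198));print(a,b)
X,r=tri([T,S],[a,b]);print("spot",X,r)
# brass blank centre by mask, both views
def brass(f,box):
    x0,y0,x1,y1=box;h=cv2.cvtColor(f["image"],cv2.COLOR_RGB2HSV)
    m=cv2.inRange(h,(8,100,70),(28,255,255));k=np.zeros_like(m);k[y0:y1,x0:x1]=m[y0:y1,x0:x1]
    k=cv2.morphologyEx(k,cv2.MORPH_CLOSE,np.ones((3,3)));c=max(cv2.findContours(k,0,1)[0],key=cv2.contourArea);return cv2.fitEllipse(c)
print(brass(T,(213,183,236,206)))
E
```

```text
[[ 0  0  0  0  0  0  0  0  0  0]
 [ 0  0  0  0  0  0  0  0  0  0]
 [ 0  0  0  0  0  0  0  0  0  0]
 [ 0  0  0 66 83 59  0  0  0  0]
 [ 0  0  0 74 77 63  0  0  0  0]
 [ 0  0  0 18 56 37  0  0  0  0]
 [ 0  0  0  0  0  0  0  0  0  0]
 [ 0  0  0  0  0  0  0  0  0  0]
 [ 0  0  0  0  0  0  0  0  0  0]
 [ 0  0  0  0  0  0  0  0  0  0]]
[[ 0  0  0  0  0  0  0  0  0  0  0  0  0  0]
 [ 0  0  0  0  0  0  0  0  0  0  0  0  0  0]
 [ 0  0  0  0  0  0  0  0  0  0  0  0  0  0]
 [ 0  0  0  0  0  0  0  0  0  0  0  0  0  0]
 [ 0  0  0  0  0  0  0  0  0  0  0  0  0  0]
 [ 0  0  0  0  0  0 15 11  0  0  0  0  0  0]
 [ 0  0  0  0  0  0  7  0  0  0  0  0  0  0]
 [ 0  0  0  0  0  0  0  0  0  0  0  0  0  0]
 [ 0  0  0  0  0  0  0  0  0  0  0  0  0  0]
 [ 0  0  0  0  0  0  0  0  0  0  0  0  0  0]
 [ 0  0  0  0  0  0  0  0  0  0  0  0  0  0]]
[222.0019 194.818 ] [246.3333 192.2121]
spot [0.5819 0.059  0.0579] [array([-0.1095,  0.4827]), array([ 0.4578, -0.1042])]
((224.00799560546875, 193.73561096191406), (15.726645469665527, 16.36865997314453), 12.689956665039062)
```

```bash
python3 - <<'E'
from h import *
T=dict(np.load("top1.npz"));S=dict(np.load("side1.npz"))
cv2.imwrite("pics/t1.png",T["image"][:,:,::-1]);cv2.imwrite("pics/s1.png",S["image"][:,:,::-1])
E
```

```text
(no output)
```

View pics/t1.png

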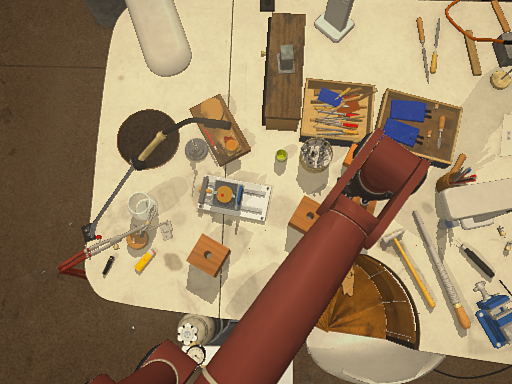

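View pics/s1.png

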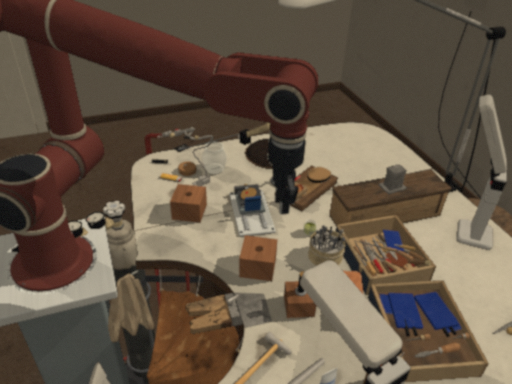

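The arm's wrist is well above the gripper. I need a better fix on the lamp's end, with corners at top (445,224) and (439,190), and side (301,280) and (335,262).

```bash
python3 - <<'E'
from h import *
np.set_printoptions(precision=4,suppress=True)
T=dict(np.load("top1.npz"));S=dict(np.load("side1.npz"))
for a,b in[((445,224),(303,282)),((439,190),(335,262)),((437,205),(318,270))]:print(tri([T,S],[a,b]))
# wrist disc centre side (285,103)
print(tri([T,S],[(388,165),(287,100)]))
E
```

```text
(array([ 0.4852, -0.5058,  0.2726]), [array([ 0.7963, -2.7479]), array([-3.5684,  0.843 ])])
(array([ 0.5629, -0.4897,  0.2863]), [array([ 0.5053, -1.472 ]), array([-1.8755,  0.5095])])
(array([ 0.5286, -0.4878,  0.2736]), [array([ 0.4903, -1.5637]), array([-1.9938,  0.5114])])
(array([ 0.5366, -0.2914,  0.5426]), [array([-0.8822,  2.7725]), array([ 2.6863, -0.9305])])
```

Call:
play_rows(
  slide=[
    [-1.6, 0, 2],
    [-1.6, 0, 2.1],
    [-1.5, 0, 2.1],
    [0, 0, 0],
    [0, 0, 0],
  ],
  yaw=[0, 0, 0, 0, 0],
  grip=[-1, -1, -1, -1, -1],
)

```text
time: 6.7
tool_pos: [0.5764, -0.3567, 0.2914]
tool_rot: [-0.052, 0.051, 0.706, -0.704]
contact_force: [1.1, 0.1, -0.6]
gripper_width: 1.0
```

```bash
python3 - <<'E'
from h import *
from plant import cams
goto([.575,-.358,.103])
T=cams.grab_frame("top");S=cams.grab_frame("side")
a=cv2.resize(T["image"][140:250,330:440,::-1],None,fx=4,fy=4,interpolation=cv2.INTER_CUBIC)
b=cv2.resize(S["image"][230:340,250:350,::-1],None,fx=4,fy=4,interpolation=cv2.INTER_CUBIC)
cv2.imwrite("pics/a3.png",np.hstack([a,b[:a.shape[0]]]))
E
```

```text
t 6.7 p [ 0.5764 -0.3567  0.2914] zang -98.3094356659516 F [ 1.0982  0.0903 -0.6392] w 1.0000687066565896 q [-0.6643  0.1536  1.4234  0.0013  1.5675  1.0515]
slide cm [ 0.0864 18.8378  0.2024]
```

View pics/a3.png

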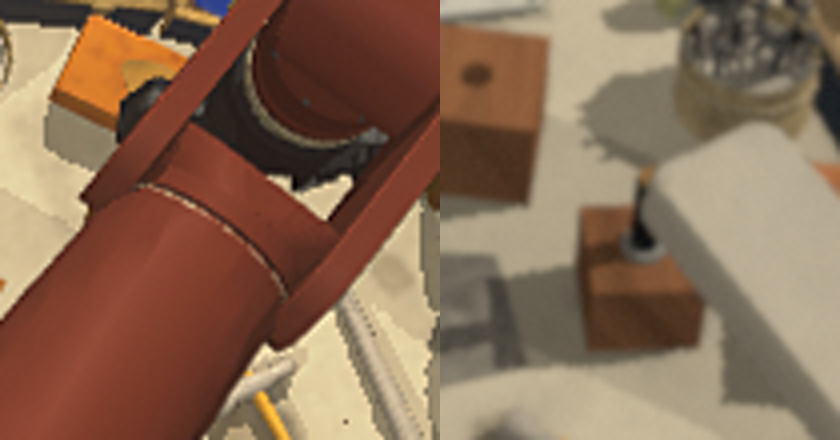

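```bash
python3 - <<'E'
from h import *
np.set_printoptions(precision=4,suppress=True)
T=dict(np.load("top.npz"));S=dict(np.load("side.npz"))
print(plane(S,(300.4,273.3),.116),plane(S,(300.4,291.3),.060),plane(T,(364.4,200.5),.060),plane(T,(369.5,195.3),.116))
E
```

```text
[ 0.5709 -0.3543  0.116 ] [ 0.5726 -0.3623  0.06  ] [ 0.577 -0.359  0.06 ] [ 0.5803 -0.3607  0.116 ]
```

The side view shows the probe's handle at (301,284). Both views agree on about (0.575,-0.359). I'll descend and grip.

Call:
play_rows(
  slide=[
    [0.1, 3, 0.2],
    [0, 4, 0],
    [0, 4, 0],
    [0, 3, 0],
    [0, 2.5, 0],
    [0, 1.5, 0],
    [0, 0.8, 0],
    [0, 0, 0],
  ],
  yaw=[0, 0, 0, 0, 0, 0, 0, 0],
  grip=[-1, -1, -1, -1, -1, -1, -1, -1],
)

```text
time: 7.6
tool_pos: [0.5748, -0.3593, 0.1042]
tool_rot: [-0.052, 0.051, 0.706, -0.705]
contact_force: [-0.4, -0.2, -0.4]
gripper_width: 1.001
```

Call:
play_rows(
  slide=[
    [0, 0, 0],
    [0, 0, 0],
    [0, 0, 0],
    [0, 0, 0],
    [0, 0, 0],
    [0, 0, 0],
    [0, 0, 0],
    [0, 0, 0],
  ],
  yaw=[0, 0, 0, 0, 0, 0, 0, 0],
  grip=[1, 1, 1, 1, 1, 1, 1, 1],
)

```text
time: 8.4
tool_pos: [0.5754, -0.36, 0.1054]
tool_rot: [0.051, -0.052, -0.705, 0.705]
contact_force: [0.2, 2.3, 4.0]
gripper_width: 0.186
```

```bash
python3 - <<'E'
from h import *
from plant import cams
where()
S=cams.grab_frame("side")
cv2.imwrite("pics/b4.png",cv2.resize(S["image"][200:340,230:370,::-1],None,fx=4,fy=4,interpolation=cv2.INTER_CUBIC))
E
```

```text
t 8.4 p [ 0.5754 -0.36    0.1054] zang -98.35136648223418 F [0.2177 2.3339 4.0257] w 0.18602419142711762 q [-0.6687  0.287   1.5863  0.0003  1.2674  1.0477]
```

View pics/b4.png

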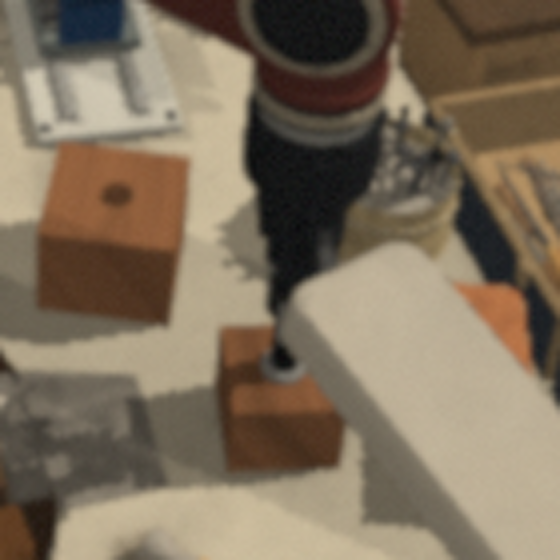

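The fingers hold the handle (crop about (285,330)), with the collar still on the stand. The tool can only point down, so the probe has to be swung 20° in the grip about the jaw axis. I'll raise it until only the plunger is in the hole, then draw the gripper towards fixture -x (tool +x) so the hole's rim turns the probe.

Call:
play_rows(
  slide=[
    [0, -0.8, 0],
    [0, -0.8, 0],
    [0, -0.7, 0],
    [0, 0, 0],
  ],
  yaw=[0, 0, 0, 0],
  grip=[1, 1, 1, 1],
)

```text
time: 8.85
tool_pos: [0.5756, -0.3605, 0.1293]
tool_rot: [0.051, -0.052, -0.705, 0.706]
contact_force: [0.9, -0.6, -0.6]
gripper_width: 0.183
```

Call:
play_rows(
  slide=[
    [0.4, 0, 0],
    [0.4, 0, 0],
    [0.4, 0, 0],
  ],
  yaw=[0, 0, 0],
  grip=[1, 1, 1],
)

```text
time: 9.15
tool_pos: [0.5642, -0.3583, 0.1277]
tool_rot: [0.05, -0.053, -0.705, 0.705]
contact_force: [3.4, 0.2, -1.3]
gripper_width: 0.183
```

Call:
play_rows(
  slide=[
    [0.4, 0, 0],
    [0.4, 0, 0],
  ],
  yaw=[0, 0],
  grip=[1, 1],
)

```text
time: 9.35
tool_pos: [0.5566, -0.3572, 0.1282]
tool_rot: [0.05, -0.053, -0.705, 0.706]
contact_force: [6.0, -0.8, -3.7]
gripper_width: 0.189
```

Call:
play_rows(
  slide=[
    [0.4, 0, 0],
    [0.4, 0, 0],
    [0, 0, 0],
  ],
  yaw=[0, 0, 0],
  grip=[1, 1, 1],
)

```text
time: 9.65
tool_pos: [0.5482, -0.356, 0.1285]
tool_rot: [0.05, -0.053, -0.705, 0.705]
contact_force: [5.1, 0.2, 1.7]
gripper_width: 0.185
```

```bash
cat > v.py <<'E'
import sys
from h import *
from plant import cams
n=sys.argv[1];where()
S=cams.grab_frame("side");T=cams.grab_frame("top")
np.savez("s_%s.npz"%n,**S);np.savez("t_%s.npz"%n,**T)
x,y,w,k=map(int,sys.argv[2:6])
cv2.imwrite("pics/%s.png"%n,cv2.resize(S["image"][y:y+w,x:x+w,::-1],None,fx=k,fy=k,interpolation=cv2.INTER_CUBIC))
E
python3 v.py c5 250 230 90 6
```

```text
t 9.65 p [ 0.5482 -0.356   0.1285] zang -98.36650410736489 F [5.0913 0.1841 1.6611] w 0.18532468046740933 q [-0.6903  0.2072  1.6395  0.0017  1.2915  1.026 ]
```

View pics/c5.png

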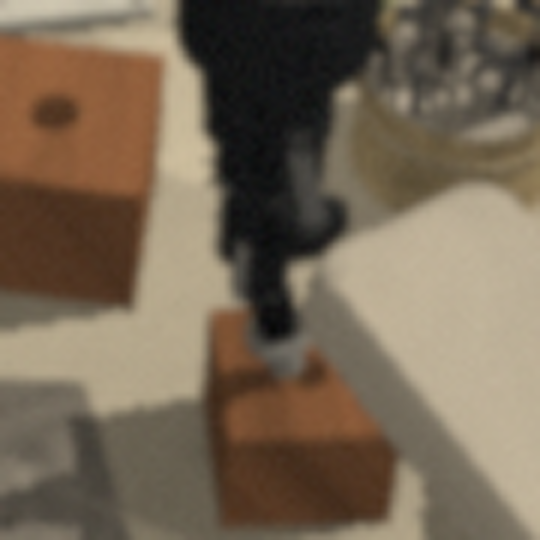

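The probe is tilting as intended: handle at crop (268,300), nose at (287,362). I'll go 5 mm more, then lift out and measure.

Call:
play_rows(
  slide=[
    [0.25, 0, 0],
    [0.25, 0, 0],
    [0, 0, 0],
    [-0.1, -1, 0],
    [-0.1, -1.5, 0],
    [0, -2, 0],
    [0, -3, 0],
    [0, -3, 0],
    [0, -3, 0],
    [0, -3, 0],
    [0, 0, 0],
  ],
  yaw=[0, 0, 0, 0, 0, 0, 0, 0, 0, 0, 0],
  grip=[1, 1, 1, 1, 1, 1, 1, 1, 1, 1, 1],
)

```text
time: 10.85
tool_pos: [0.545, -0.3568, 0.2995]
tool_rot: [0.05, -0.054, -0.703, 0.707]
contact_force: [0.2, 0.5, 0.2]
gripper_width: 0.187
```

Call:
play_rows(
  slide=[
    [0, 0, -4],
    [0, 0, -4],
    [0, 0, -4],
    [0, 0, -4],
    [0, 0, -4],
    [0, 0, 0],
    [0, 0, 0],
    [0, 0, 0],
  ],
  yaw=[0, 0, 0, 0, 0, 0, 0, 0],
  grip=[1, 1, 1, 1, 1, 1, 1, 1],
)

```text
time: 11.65
tool_pos: [0.5727, -0.1582, 0.2918]
tool_rot: [0.053, -0.051, -0.705, 0.705]
contact_force: [0.2, -0.0, -0.8]
gripper_width: 0.183
```

```bash
python3 v.py c6 210 110 130 4
```

```text
t 11.65 p [ 0.5727 -0.1582  0.2918] zang -98.39963964308272 F [ 0.2217 -0.0145 -0.7926] w 0.18334156891556574 q [-0.3944 -0.0434  1.6273 -0.0009  1.5597  1.323 ]
```

View pics/c6.png

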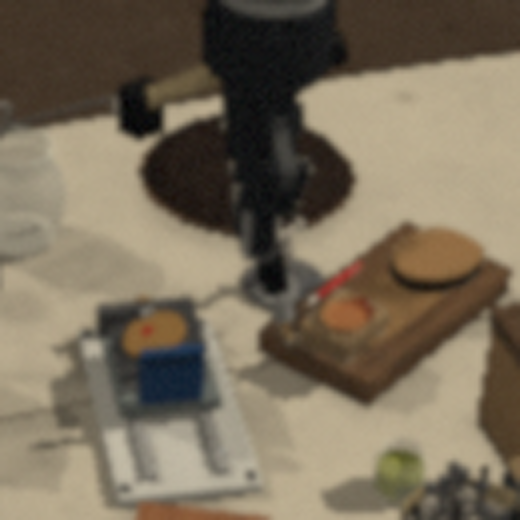

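```bash
python3 - <<'E'
from h import *
S=dict(np.load("s_c6.npz"));T=dict(np.load("t_c6.npz"))
cv2.imwrite("pics/c7.png",cv2.resize(S["image"][150:205,255:310,::-1],None,fx=10,fy=10,interpolation=cv2.INTER_CUBIC))
cv2.imwrite("pics/c8.png",cv2.resize(T["image"][120:260,230:380,::-1],None,fx=4,fy=4,interpolation=cv2.INTER_CUBIC))
p=np.array([.5727,-.1582,.2918]);fx=np.array([.989,-.147,0])
for a in(0,10,15,20,25):
    ax=np.array([0,0,1])*np.cos(np.radians(a))-fx*np.sin(np.radians(a))
    print(a,[(proj(S,p-ax*d)-[255,150]+.5)*10-.5 for d in(0,.045,.050,.070,.092)])
E
```

```text
0 [array([196.2587171 , 181.24038303]), array([186.86384115, 329.75191361]), array([185.84706127, 345.82488106]), array([181.83218325, 409.29093246]), array([177.5100544, 477.6139177])]
10 [array([196.2587171 , 181.24038303]), array([217.22929085, 324.52119485]), array([219.49698707, 340.0151608 ]), array([228.44766158, 401.1703741 ]), array([238.07690149, 466.96186499])]
15 [array([196.2587171 , 181.24038303]), array([232.22315219, 320.30003643]), array([236.11180709, 335.33586286]), array([251.45963524, 394.67959112]), array([267.96953645, 458.51657715])]
20 [array([196.2587171 , 181.24038303]), array([246.94966985, 315.04620044]), array([252.43113991, 329.51530274]), array([274.06649788, 386.6248381 ]), array([297.34172643, 448.06303983])]
25 [array([196.2587171 , 181.24038303]), array([261.30480745, 308.79651927]), array([268.34066065, 322.59390886]), array([296.11515017, 377.06000436]), array([326.00192855, 435.66832277])]
```

View pics/c7.png

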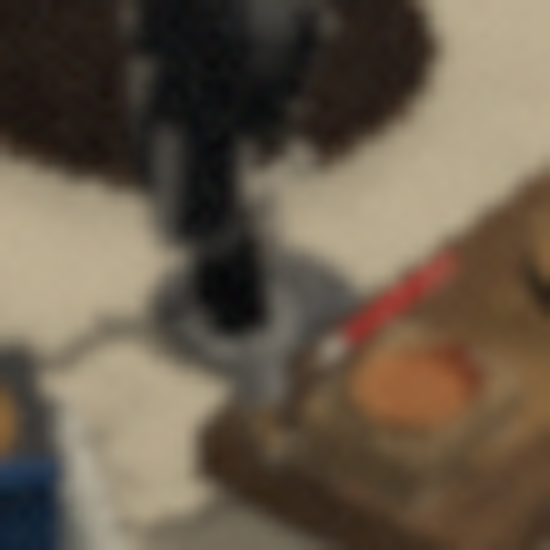

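View pics/c8.png

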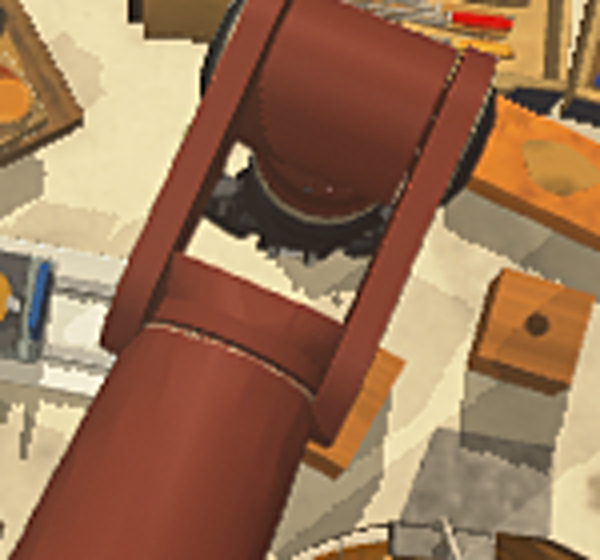

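The side background here is cluttered: a grey base disc sits behind the nose at (280,188). I'll lower 7 cm to get plain table behind it.

Call:
play_rows(
  slide=[
    [0, 3, 0],
    [0, 3, 0],
    [-1, 1, 0],
    [-1, 0, 0],
    [0, 0, 0],
  ],
  yaw=[0, 0, 0, 0, 0],
  grip=[1, 1, 1, 1, 1],
)

```text
time: 12.25
tool_pos: [0.5941, -0.1615, 0.2231]
tool_rot: [0.052, -0.052, -0.705, 0.705]
contact_force: [-0.3, -0.7, -0.2]
gripper_width: 0.185
```

```bash
python3 v.py c9 250 180 60 9; python3 - <<'E'
from h import *
S=dict(np.load("s_c9.npz"))
p,R=where();fx=np.array([.989,-.147,0])
for a in(10,15,20,25):
    ax=np.array([0,0,1])*np.cos(np.radians(a))-fx*np.sin(np.radians(a))
    print(a,[(proj(S,p-ax*d)-[250,180]+.5)*9-.5 for d in(0,.045,.050,.070,.092)])
E
```

```text
t 12.25 p [ 0.5941 -0.1615  0.2231] zang -98.41113788112828 F [-0.3463 -0.745  -0.2084] w 0.18494893520138125 q [-0.3862  0.0427  1.6555 -0.0001  1.4428  1.3314]
t 12.35 p [ 0.5939 -0.1612  0.2242] zang -98.38577854985617 F [-0.104   0.3988 -0.4721] w 0.18569473098039677 q [-0.3859  0.0406  1.6558 -0.0001  1.4432  1.3313]
10 [array([282.5346,  83.6744]), array([299.2945, 203.4399]), array([301.1087, 216.4041]), array([308.2729, 267.5992]), array([315.9864, 322.72  ])]
15 [array([282.5346,  83.6744]), array([312.2859, 199.7633]), array([315.5061, 212.3282]), array([328.2216, 261.9438]), array([341.911 , 315.3594])]
20 [array([282.5346,  83.6744]), array([325.056 , 195.2238]), array([329.6587, 207.2984]), array([347.8345, 254.9802]), array([367.4038, 306.3176])]
25 [array([282.5346,  83.6744]), array([337.5143, 189.8534]), array([343.4672, 201.35  ]), array([366.9783, 246.7554]), array([392.2976, 295.6532])]
```

View pics/c9.png

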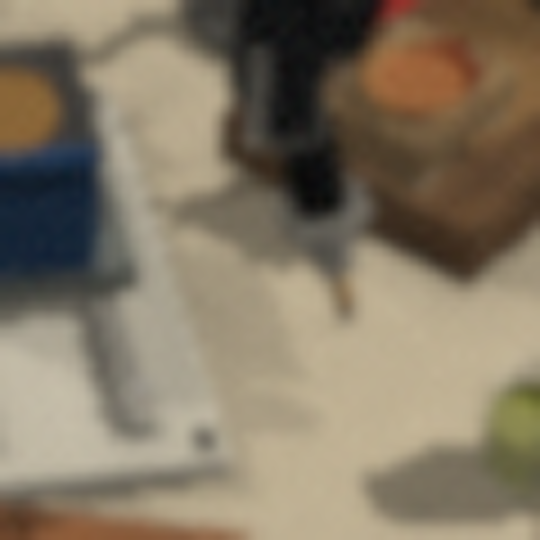

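The tip is clear at crop (346,317), the collar at about (327,212) and the nose at (335,250). I'll measure the tilt by segmenting against the plain table.

```bash
python3 - <<'E'
from h import *
S=dict(np.load("s_c9.npz"));im=S["image"]
c=im[196:220,276:298].astype(int)
print(c[...,0]);print((c[...,0]-c[...,2]))
E
```

```text
[[ 64  75  75  68  59  48  41  37  34  31  29  46  67  74  79  77  80  81
   84  91  97 101]
 [ 71  65  60  62  56  45  28  20  19  17  26  47  66  78  79  79  78  77
   77  80  86  91]
 [ 98  71  58  56  53  37  21  12  14  14  23  41  67  83  88  85  78  76
   75  76  82  91]
 [111  88  72  63  56  38  21  11  15  15  17  40  73  87  90  88  85  81
   77  78  86 101]
 [105  94  86  77  65  49  29  12  10  12  18  36  71  93  91  81  81  84
   84  85  98 106]
 [103 104 104  98  91  69  41  18  13  15  15  34  70  96  90  76  70  76
   85  92 102 107]
 [112 114 114 110 105  85  59  28  11  19  14  38  75 101 103  83  65  67
   75  85  96  99]
 [118 117 116 114 106  94  70  47  33  34  43  63  91 108 105  84  67  62
   64  70  78  86]
 [117 116 115 117 107  97  84  74  65  71  81  90 104 107  96  76  62  60
   60  62  64  69]
 [118 116 117 116 112  99  91  93  94  94  96  99 105 103  92  74  63  59
   58  57  62  64]
 [123 120 118 118 113 105  97  97  94  92  92  98 106 116 120 109  87  70
   61  55  55  57]
 [142 126 121 116 117 114 108 101  91  83  85  92 115 140 155 151 136 110
   
[... 2089 characters left out ...]
36 34 28]
 [37 37 38 40 40 39 40 40 38 31 23 26 36 40 42 42 41 40 38 40 37 35]
 [38 38 36 41 41 43 43 44 42 39 36 40 49 47 43 43 42 42 41 40 40 39]
 [38 37 37 41 40 43 43 43 44 43 41 46 53 48 44 43 43 43 41 40 41 41]
 [38 36 36 38 40 42 42 43 43 43 42 43 49 44 43 44 43 42 42 43 41 41]
 [36 37 38 39 40 41 44 44 44 43 42 39 38 39 42 44 44 43 42 43 43 42]
 [37 36 38 39 38 42 44 42 42 43 41 38 35 40 42 44 43 43 44 43 43 43]
 [38 37 39 37 38 40 43 43 43 42 43 41 39 42 42 44 44 44 45 43 44 43]
 [38 37 38 37 38 39 41 42 42 43 42 42 44 42 43 43 44 43 42 44 44 43]
 [37 38 36 38 38 39 40 42 43 43 44 42 43 43 41 43 42 43 44 44 43 44]
 [37 38 38 38 38 38 40 42 44 43 44 42 44 43 42 43 44 44 43 43 44 43]]
```

Row by row, the axis goes from (284.5,199) to (286.1,207.5) to (287.7,214.5), a slope of about 0.21. That means a tilt of only about 13–15° against the 20° wanted. I'll return the tip to the hole and tilt further.

```bash
python3 - <<'E'
from h import *
goto([.546,-.3568,.22]); goto([.546,-.3568,.131])
E
```

```text
t 12.35 p [ 0.5939 -0.1612  0.2242] zang -98.38577854985617 F [-0.104   0.3988 -0.4721] w 0.18569473098039677 q [-0.3859  0.0406  1.6558 -0.0001  1.4432  1.3313]
slide cm [ 1.8894  0.4291 20.0465]
t 12.35 p [ 0.5939 -0.1612  0.2242] zang -98.38577854985617 F [-0.104   0.3988 -0.4721] w 0.18569473098039677 q [-0.3859  0.0406  1.6558 -0.0001  1.4432  1.3313]
slide cm [ 1.9062  9.3291 20.0412]
```

Call:
play_rows(
  slide=[
    [0.4, 0, 4],
    [0.4, 0, 4],
    [0.4, 0, 4],
    [0.4, 0, 4],
    [0.3, 0, 4],
    [0, 0, 0],
    [0, 2, 0],
    [0, 2, 0],
    [0, 0, 0],
  ],
  yaw=[0, 0, 0, 0, 0, 0, 0, 0, 0],
  grip=[1, 1, 1, 1, 1, 1, 1, 1, 1],
)

```text
time: 13.25
tool_pos: [0.5441, -0.3542, 0.1801]
tool_rot: [-0.053, 0.05, 0.706, -0.704]
contact_force: [-0.5, 0.5, -2.7]
gripper_width: 0.187
```

```bash
python3 v.py d1 250 230 90 6;python3 -c "
from h import *
goto([.546,-.3568,.131])"
```

```text
t 13.25 p [ 0.5441 -0.3542  0.1801] zang -98.34865234987974 F [-0.5169  0.5022 -2.6951] w 0.18651134516905388 q [-0.6916  0.1554  1.608   0.0001  1.3833  1.0248]
t 13.35 p [ 0.5455 -0.3552  0.1834] zang -98.33054019003151 F [-0.2898 -0.3883 -1.5899] w 0.1853621953642349 q [-0.6914  0.1535  1.6044  0.0001  1.3834  1.0248]
slide cm [-0.0663  5.2405  0.1505]
```

View pics/d1.png

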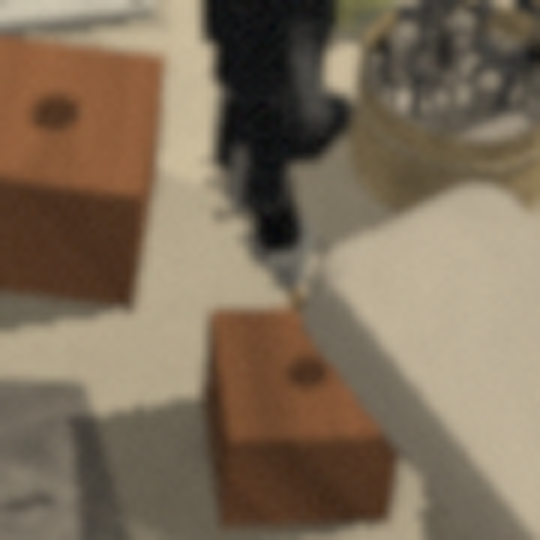

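The hole is at crop (308,370) and the tip at (302,306), so the tip would land about 4 mm towards -x. I'll correct that and go in.

Call:
play_rows(
  slide=[
    [-0.4, 0, 0.3],
    [0, 1, 0],
    [0, 1, 0],
    [0, 1, 0],
    [0, 0, 0],
  ],
  yaw=[0, 0, 0, 0, 0],
  grip=[1, 1, 1, 1, 1],
)

```text
time: 13.85
tool_pos: [0.5476, -0.358, 0.1495]
tool_rot: [-0.053, 0.05, 0.706, -0.704]
contact_force: [-0.6, 0.2, -1.9]
gripper_width: 0.187
```

```bash
python3 v.py d2 250 230 90 6
```

```text
t 13.85 p [ 0.5476 -0.358   0.1495] zang -98.35393775530125 F [-0.6244  0.2141 -1.9259] w 0.1868180032452884 q [-0.6928  0.1933  1.6184  0.      1.3349  1.0238]
```

View pics/d2.png

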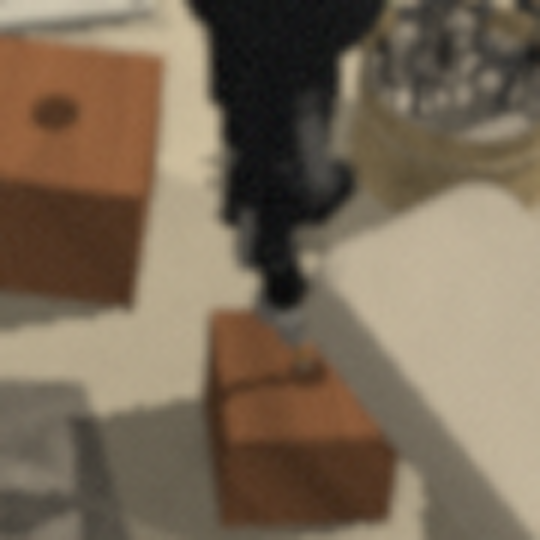

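The tip is entering the hole (about (306,375)). I'll go 15 mm deeper and tilt on.

Call:
play_rows(
  slide=[
    [0, 0.8, 0],
    [0, 0.7, 0],
    [0, 0, 0],
  ],
  yaw=[0, 0, 0],
  grip=[1, 1, 1],
)

```text
time: 14.25
tool_pos: [0.5481, -0.3585, 0.1359]
tool_rot: [-0.052, 0.051, 0.706, -0.705]
contact_force: [-0.4, 0.0, -1.1]
gripper_width: 0.186
```

Call:
play_rows(
  slide=[
    [0.4, 0, 0],
    [0.4, 0, 0],
    [0, 0, 0],
  ],
  yaw=[0, 0, 0],
  grip=[1, 1, 1],
)

```text
time: 14.55
tool_pos: [0.5416, -0.3578, 0.1383]
tool_rot: [0.051, -0.053, -0.705, 0.705]
contact_force: [3.3, 0.3, -2.0]
gripper_width: 0.181
```

Call:
play_rows(
  slide=[
    [0.3, 0, 0],
    [0.3, 0, 0],
    [0.3, 0, 0],
    [0, 0, 0],
  ],
  yaw=[0, 0, 0, 0],
  grip=[1, 1, 1, 1],
)

```text
time: 14.95
tool_pos: [0.5333, -0.3566, 0.1388]
tool_rot: [0.05, -0.053, -0.705, 0.705]
contact_force: [4.8, 2.0, -0.5]
gripper_width: 0.185
```

Call:
play_rows(
  slide=[
    [-0.3, -0.5, 0],
    [-0.2, -1.5, 0],
    [0, -2, 0],
    [0, -3, 0],
    [0, -3, -2],
    [0, 0, -4],
    [-1, 0, -4],
    [-1, 0, -4],
    [-1, 0, -4],
    [-1, 0, -2],
    [0, 0, 0],
    [0, 0, 0],
  ],
  yaw=[0, 0, 0, 0, 0, 0, 0, 0, 0, 0, 0, 0],
  grip=[1, 1, 1, 1, 1, 1, 1, 1, 1, 1, 1, 1],
)

```text
time: 16.15
tool_pos: [0.6055, -0.1655, 0.2386]
tool_rot: [0.051, -0.051, -0.705, 0.706]
contact_force: [-0.8, -0.3, -0.6]
gripper_width: 0.185
```

```bash
python3 v.py d3 250 180 60 9; python3 - <<'E'
from h import *
S=dict(np.load("s_d3.npz"))
p,R=where();fx=np.array([.989,-.147,0])
for a in(10,15,20,25):
    ax=np.array([0,0,1])*np.cos(np.radians(a))-fx*np.sin(np.radians(a))
    print(a,[(proj(S,p-ax*d)-[250,180]+.5)*9-.5 for d in(0,.045,.092)])
E
```

```text
t 16.15 p [ 0.6055 -0.1655  0.2386] zang -98.31023045873891 F [-0.7775 -0.3438 -0.5625] w 0.1854993563486964 q [-0.3847  0.0613  1.6101 -0.0014  1.47    1.3313]
t 16.25 p [ 0.6052 -0.1664  0.2382] zang -98.41461672439799 F [-0.1645 -0.2436 -1.2253] w 0.185682493878313 q [-0.3864  0.0614  1.6107 -0.0009  1.4695  1.3314]
10 [array([329.5638,  46.7823]), array([345.348 , 168.3177]), array([361.0626, 289.317 ])]
15 [array([329.5638,  46.7823]), array([358.4331, 164.6167]), array([387.1695, 281.9085])]
20 [array([329.5638,  46.7823]), array([371.3035, 160.0401]), array([412.8577, 272.7946])]
25 [array([329.5638,  46.7823]), array([383.868 , 154.6199]), array([437.9589, 262.0341])]
```

View pics/d3.png

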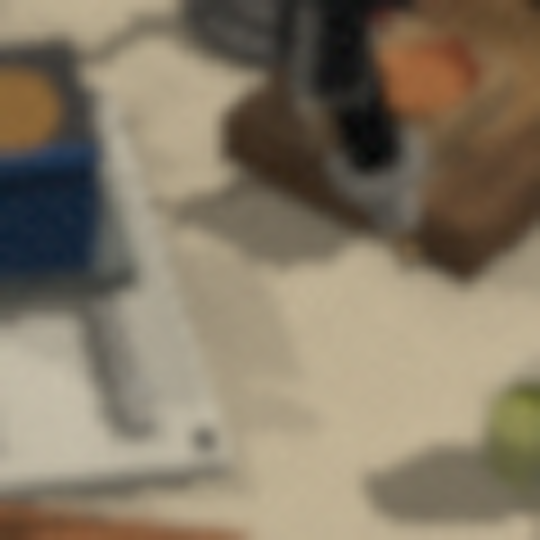

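Part of the probe is over the brown board again. I'll shift for a clean background.

Call:
play_rows(
  slide=[
    [0.5, 2, 0],
    [0.5, 2, 0],
    [0, 1, 0],
    [0, 0, 0],
    [0, 0, 0],
  ],
  yaw=[0, 0, 0, 0, 0],
  grip=[1, 1, 1, 1, 1],
)

```text
time: 16.75
tool_pos: [0.5959, -0.1646, 0.1883]
tool_rot: [0.052, -0.052, -0.705, 0.705]
contact_force: [-0.4, -0.6, -0.2]
gripper_width: 0.184
```

```bash
python3 v.py d4 250 190 60 9; python3 - <<'E'
from h import *
S=dict(np.load("s_d4.npz"))
p,R=where();fx=np.array([.989,-.147,0])
for a in(10,15,20,25):
    ax=np.array([0,0,1])*np.cos(np.radians(a))-fx*np.sin(np.radians(a))
    print(a,[(proj(S,p-ax*d)) for d in(0,.030,.045,.07,.092)])
print(S["image"][206:236,276:304,0])
E
```

```text
t 16.75 p [ 0.5959 -0.1646  0.1883] zang -98.40010407151401 F [-0.4042 -0.5949 -0.1711] w 0.1838211738557542 q [-0.3897  0.0746  1.6815 -0.0001  1.3849  1.3277]
t 16.85 p [ 0.5965 -0.1645  0.1892] zang -98.37645563344286 F [ 1.1112  0.4365 -1.2584] w 0.18695537927205952 q [-0.3892  0.074   1.6805 -0.      1.3847  1.3278]
10 [array([281.5249, 200.1881]), array([282.7471, 208.8111]), array([283.3442, 213.0239]), array([284.3195, 219.9041]), array([285.1576, 225.8173])]
15 [array([281.5249, 200.1881]), array([283.7014, 208.5406]), array([284.7647, 212.6209]), array([286.501 , 219.2841]), array([287.9932, 225.0102])]
20 [array([281.5249, 200.1881]), array([284.6394, 208.2075]), array([286.161 , 212.1254]), array([288.646 , 218.5238]), array([290.7817, 224.0229])]
25 [array([281.5249, 200.1881]), array([285.5543, 207.8143]), array([287.5233, 211.5409]), array([290.7398, 217.6285]), array([293.5049, 222.8617])]
[[122 108  91  72  56  43  37  37  39  43  36  41  75 103 119 110  89  70
   59  56  57  57  62  65  65  69  74  77]
 [138 121 105  93  84  68  45  37  32  27  26  37  84 132 157 15
[... 2629 characters left out ...]
174 178 186 190 191 190 189 190 192 192 192 191 192 191 191 191 192 187
  181 170 156 143 132 129 127 127 127 116]
 [168 178 186 193 191 190 190 192 191 192 191 192 191 192 187 184 182 170
  157 142 131 127 124 123 121 120 120 110]
 [163 173 184 189 189 188 189 192 190 192 193 193 190 185 172 160 155 143
  132 126 124 123 122 122 119 120 119 115]
 [163 170 180 188 189 189 189 192 191 191 192 190 189 181 159 137 130 124
  125 122 122 122 120 120 120 119 120 117]
 [169 173 181 188 189 191 193 192 191 190 190 190 191 182 160 133 124 120
  122 122 120 121 119 121 122 121 119 120]
 [181 182 186 190 192 191 193 192 190 191 190 191 191 186 174 144 125 121
  121 121 119 119 120 119 120 121 122 119]]
```

View pics/d4.png

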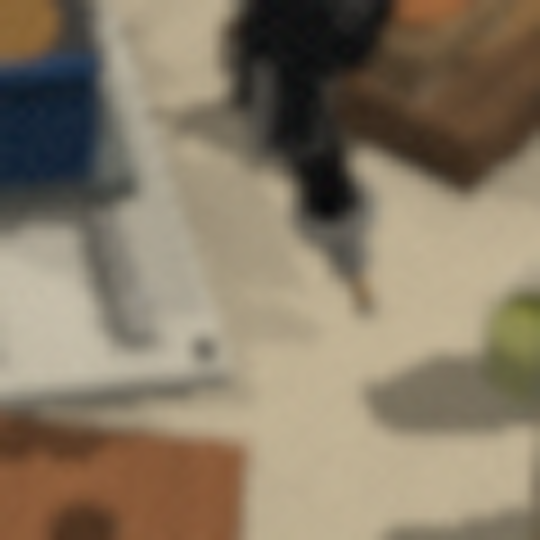

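The background is clean now: nose at (288,218.5), tip at (290.1,224.5), axis slope about 0.33–0.36. That gives a tilt of 17.5–18.6°, close enough to 20°. Next I'll work out the tip offset and the approach.

```bash
cat >> h.py <<'E'
def tipxyz(S,px,p,R):
    o,d=ray(S,px);n=R[:,2];return o+d*((p-o)@n)/(d@n)
E
python3 - <<'E'
from h import *
S=dict(np.load("s_d4.npz"));T1=dict(np.load("top1.npz"));S1=dict(np.load("side1.npz"))
p,R=where();p=np.array([.5962,-.1645,.1887])
tip=tipxyz(S,(290.1,224.6),p,R);off=tip-p;print("off",off,"in tool",R.T@off)
spot,_=tri([T1,S1],[(222.0,194.85),(246.3,192.1)]);print("spot",spot, plane(S1,(246.3,192.1),.058))
n=np.array([-.342*.989,.342*.147,.94])
for h in(.06,.03,.01,0,-.006):
    print(h,"TCP",spot+n*h-off,"slide",(R.T@(spot+n*h-off-p))*100)
print("n tool",R.T@n)
E
```

```text
t 16.85 p [ 0.5965 -0.1645  0.1892] zang -98.37645563344286 F [ 1.1112  0.4365 -1.2584] w 0.18695537927205952 q [-0.3892  0.074   1.6805 -0.      1.3847  1.3278]
off [ 0.0296 -0.0044 -0.0876] in tool [-0.0298  0.0877  0.    ]
spot [0.5817 0.059  0.0584] [0.5804 0.0594 0.058 ]
0.06 TCP [0.5318 0.0664 0.2024] slide [  9.7336  -1.4058 -21.9072]
0.03 TCP [0.5419 0.0649 0.1742] slide [  8.7142   1.4165 -21.9076]
0.01 TCP [0.5487 0.0639 0.1554] slide [  8.0346   3.2981 -21.9078]
0 TCP [0.5521 0.0634 0.146 ] slide [  7.6948   4.2389 -21.9079]
-0.006 TCP [0.5541 0.0631 0.1404] slide [  7.4909   4.8033 -21.908 ]
n tool [ 0.3398 -0.9408  0.0001]
```

Call:
play_rows(
  slide=[
    [1, -0.7, -2],
    [1, -0.7, -2],
    [1, 0, -2.2],
    [1, 0, -2.2],
    [1, 0, -2.2],
    [1, 0, -2.2],
    [1, 0, -2.3],
    [1, 0, -2.3],
    [1, 0, -2.3],
    [0.7, 0, -2.2],
    [0, 0, 0],
    [0, 0, 0],
  ],
  yaw=[0, 0, 0, 0, 0, 0, 0, 0, 0, 0, 0, 0],
  grip=[1, 1, 1, 1, 1, 1, 1, 1, 1, 1, 1, 1],
)

```text
time: 18.05
tool_pos: [0.5322, 0.067, 0.2028]
tool_rot: [0.05, -0.052, -0.705, 0.705]
contact_force: [-0.4, 0.1, -0.9]
gripper_width: 0.187
```

Call:
play_rows(
  slide=[
    [-0.3, 0.9, 0],
    [-0.3, 0.9, 0],
    [-0.3, 0.9, 0],
    [-0.3, 0.9, 0],
    [0, 0, 0],
    [0, 0, 0],
  ],
  yaw=[0, 0, 0, 0, 0, 0],
  grip=[1, 1, 1, 1, 1, 1],
)

```text
time: 18.65
tool_pos: [0.5433, 0.065, 0.165]
tool_rot: [0.052, -0.051, -0.705, 0.705]
contact_force: [0.3, -0.0, -1.1]
gripper_width: 0.186
```

```bash
python3 v.py e1 220 155 60 9; python3 - <<'E'
from h import *
p,R=where()
T=dict(np.load("t_e1.npz"))
cv2.imwrite("pics/e1t.png",cv2.resize(T["image"][160:230,190:270,::-1],None,fx=7,fy=7,interpolation=cv2.INTER_CUBIC))
spot=np.array([.5815,.059,.0582]);off=R@np.array([-.0298,.0877,0])
print("tip rel spot, tool axes cm",R.T@(p+off-spot)*100)
E
```

```text
t 18.65 p [0.5433 0.065  0.165 ] zang -98.37090621304866 F [ 0.3312 -0.0217 -1.117 ] w 0.1862556526257106 q [-0.017  -0.0718  1.8684  0.      1.3463  1.6999]
t 18.75 p [0.5437 0.0651 0.166 ] zang -98.35508724283945 F [ 0.8365  0.6555 -0.3738] w 0.18787991604696921 q [-0.0167 -0.0728  1.8676  0.      1.3463  1.6999]
tip rel spot, tool axes cm [ 0.8424 -2.0136 -0.0604]
```

View pics/e1.png

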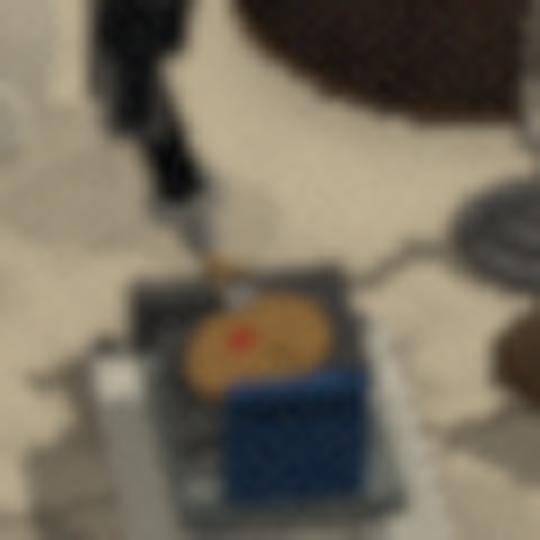

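View pics/e1t.png

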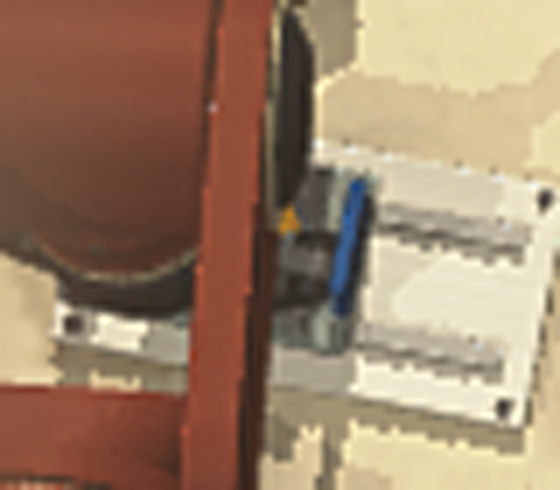

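```bash
python3 - <<'E'
from h import *
p,R=where();p=np.array([.5435,.065,.1655])
S=dict(np.load("s_e1.npz"));z=lambda q:(np.array(q)-[220,155]+.5)*9-.5
off=R@np.array([-.0298,.0877,0]);spot=np.array([.5815,.059,.0582]);n=R@np.array([.342,-.94,0])
print("tip pred",z(proj(S,p+off)),"tcp",z(proj(S,p)),"spot pred",z(proj(S,spot)),"spot+2cm n",z(proj(S,spot+.02*n)),"spot+2cm z",z(proj(S,spot+[0,0,.02])))
print("jacobian zoompx/mm fx,fy,z:",[(z(proj(S,spot+v))-z(proj(S,spot)))/5 for v in(R[:,0]*-.005,R[:,2]*-.005,np.array([0,0,.005]))])
print(S["image"][178:196,238:252,0]);print(S["image"][178:196,238:252,0].astype(int)-S["image"][178:196,238:252,2])
E
```

```text
t 18.75 p [0.5437 0.0651 0.166 ] zang -98.35508724283945 F [ 0.8365  0.6555 -0.3738] w 0.18787991604696921 q [-0.0167 -0.0728  1.8676  0.      1.3463  1.6999]
tip pred [220.0569 293.4903] tcp [133.9436  87.4037] spot pred [244.1354 337.4761] spot+2cm n [225.3462 295.6353] spot+2cm z [245.1016 290.7901]
jacobian zoompx/mm fx,fy,z: [array([ 2.8487, -0.297 ]), array([-0.5514, -1.7249]), array([ 0.048 , -2.3195])]
[[ 90  85  84  92 105 126 146 158 164 166 166 166 169 178]
 [105  98  90  90 103 126 149 160 163 163 162 163 168 176]
 [133 117  96  87  98 122 146 157 162 162 161 162 167 175]
 [153 136 108  89  96 119 142 157 160 162 162 162 166 173]
 [159 149 128 102  99 119 144 157 161 162 161 164 169 170]
 [160 156 147 126 113 123 139 151 154 154 155 160 164 165]
 [160 154 150 139 120 113 121 130 132 134 135 137 138 133]
 [140 132 127 119 104  98 104 104  99 101 103 102  98  93]
 [105  97  92  86  80  84  96  94  96  93  87  81  75  75]
 [ 73  69  66  64  63  67  83 102 107 107 101  96  92  92]
 [ 54  54  51  49  52  50  70  98 113 114 117 119 121 117]
 [ 41  42  44  42  47  60  79 102 117
[... 487 characters left out ...]
29 34 38 38 37 36 37 39]
 [34 29 21 13 12 19 27 35 37 37 36 37 37 38]
 [36 34 26 19 17 26 34 38 39 38 36 39 38 39]
 [37 36 33 27 32 42 45 46 44 40 36 37 37 37]
 [37 35 32 33 35 47 51 50 44 38 32 30 29 28]
 [30 27 27 25 26 40 45 40 31 27 22 18 17 15]
 [19 16 15 13 15 25 33 27 18 15 15 14 14 14]
 [10  8  7  7  8 15 21 18 15 17 26 35 37 36]
 [ 6  6  5  5  4  8 15 18 23 32 47 61 64 63]
 [ 2  4  6  4  9 21 30 37 47 58 68 76 78 77]
 [ 3  3  4 10 29 50 61 66 73 78 79 78 79 80]
 [ 4  3  9 26 54 70 76 83 88 91 85 82 80 79]
 [ 5  6 16 42 65 77 82 90 98 96 87 81 78 78]
 [ 7  8 24 54 73 80 82 89 94 91 83 78 74 74]
 [ 5 13 32 60 76 79 81 83 84 84 80 75 73 70]
 [ 6  8 34 64 76 78 81 79 79 78 77 73 69 63]]
```

In the side view the spot is at zoom (241,340) and the tip at about (226,295), so the tip looks 2–3 mm too far towards +x. I'll approach with a small correction and look again.

Call:
play_rows(
  slide=[
    [-0.1, 0.4, 0],
    [-0.1, 0.4, 0],
    [-0.1, 0.5, 0],
    [0, 0, 0],
    [0, 0, 0],
  ],
  yaw=[0, 0, 0, 0, 0],
  grip=[1, 1, 1, 1, 1],
)

```text
time: 19.25
tool_pos: [0.5462, 0.0648, 0.1523]
tool_rot: [0.052, -0.051, -0.705, 0.705]
contact_force: [-0.7, 0.2, -1.3]
gripper_width: 0.182
```

```bash
python3 v.py e2 230 165 40 14; python3 - <<'E'
from h import *
p,R=where()
S=dict(np.load("s_e2.npz"));z=lambda q:(np.array(q)-[230,165]+.5)*14-.5
off=R@np.array([-.0298,.0877,0]);spot=np.array([.5815,.059,.0582])
print("tip pred",z(proj(S,p+off)),"spot",z(proj(S,spot)),R.T@(p+off-spot)*100)
E
```

```text
t 19.25 p [0.5462 0.0648 0.1523] zang -98.35209961124423 F [-0.6574  0.1902 -1.2939] w 0.18231412537299174 q [-0.0173 -0.0524  1.8721  0.      1.3225  1.6993]
t 19.35 p [0.5465 0.0648 0.1528] zang -98.35114953693399 F [ 0.1144 -0.6832 -1.4251] w 0.1847807401140281 q [-0.0173 -0.0528  1.8717  0.      1.3225  1.6993]
tip pred [214.843  361.3458] spot [240.044  385.2407] [ 0.5659 -0.6873 -0.0625]
```

View pics/e2.png

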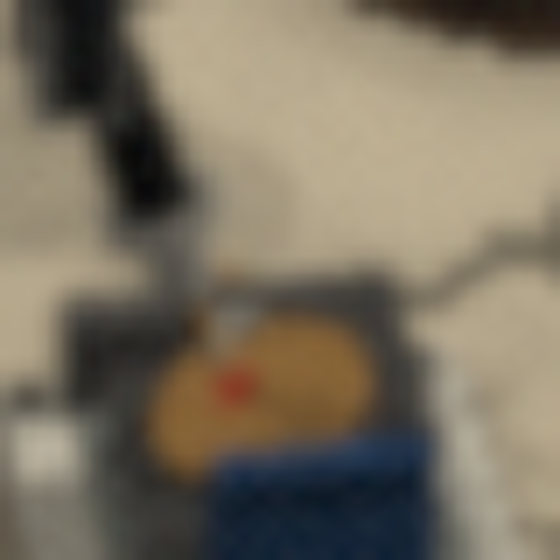

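```bash
python3 - <<'E'
from h import *
A=dict(np.load("side1.npz"))["image"].astype(int);B=dict(np.load("s_e2.npz"))["image"].astype(int)
print(np.abs(B-A).sum(2)[183:196,240:254])
d=np.clip(np.abs(B-A).sum(2)[165:205,230:270]*2,0,255).astype(np.uint8)
cv2.imwrite("pics/e2d.png",cv2.resize(d,None,fx=14,fy=14,interpolation=cv2.INTER_CUBIC))
E
```

```text
[[156 189 189 142  64  17  14   8   8   7  11  10  11   7]
 [110 159 174 112  35  13   7   7   9   8   3   8   9   7]
 [ 53  96 101  44  24  23   4   4   2   4   5   8   4  12]
 [ 11  32  29   5  28  15   1   9   3   6  10   1   4   6]
 [ 12   3   6  20  38  23   4   4   2   6   7   6  10   8]
 [  2   8   3  23  43  28  11   3  15   1  11  10   4   6]
 [  3   5   7   5  34  47  25   3  10  12  11   4   1   7]
 [  6   6   3   3   8  20  15   6   2   5   3   4   5   6]
 [  8   6   3   9  11  15  11   7   8   6   3   6   3  11]
 [  4   7   6   5   8   9  14  24  28  20  16  18  13  15]
 [  5   3   8  12   6   3  16  30  37  34  35  31  33  30]
 [  2   5  10  10   9  11  10  15  26  33  38  43  55  42]
 [ 13   9   9   4   4   8   9   5  24  19  39  45  48  37]]
```

View pics/e2d.png

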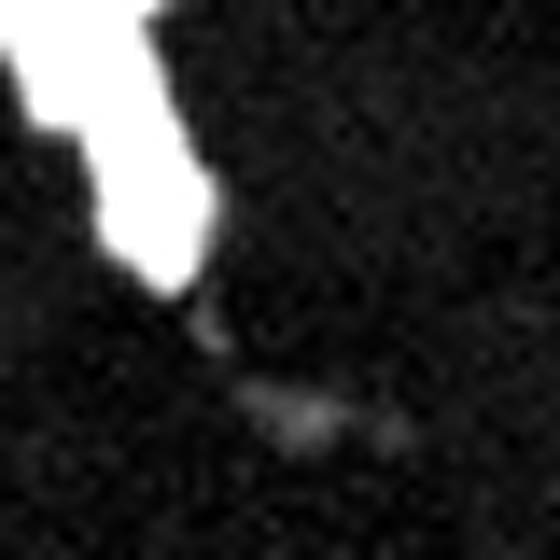

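The difference picture shows the plunger at (244,187)–(245.3,189.5), heading for the spot at (246.3,192.1), with the shadow meeting it from the right. That agrees with the computed tip to about 1 mm, so I'll approach along the normal.

Call:
play_rows(
  slide=[
    [-0.07, 0.19, 0],
    [-0.07, 0.19, 0],
    [-0.07, 0.19, 0],
    [0, 0, 0],
    [0, 0, 0],
  ],
  yaw=[0, 0, 0, 0, 0],
  grip=[1, 1, 1, 1, 1],
)

```text
time: 19.85
tool_pos: [0.5484, 0.0644, 0.1468]
tool_rot: [0.052, -0.051, -0.705, 0.705]
contact_force: [-0.2, -0.3, -1.5]
gripper_width: 0.186
```

Call:
play_rows(
  slide=[
    [-0.07, 0.19, 0],
    [0, 0, 0],
    [0, 0, 0],
  ],
  yaw=[0, 0, 0],
  grip=[1, 1, 1],
)

```text
time: 20.15
tool_pos: [0.5493, 0.0644, 0.1453]
tool_rot: [-0.051, 0.052, 0.705, -0.705]
contact_force: [0.2, -0.5, 0.3]
gripper_width: 0.191
```

Call:
play_rows(
  slide=[
    [-0.07, 0.19, 0],
    [0, 0, 0],
    [0, 0, 0],
  ],
  yaw=[0, 0, 0],
  grip=[1, 1, 1],
)

```text
time: 20.45
tool_pos: [0.5499, 0.0643, 0.1433]
tool_rot: [-0.051, 0.052, 0.705, -0.705]
contact_force: [0.1, 0.3, 0.1]
gripper_width: 0.187
```

```bash
cat > f.py <<'E'
from h import *
from plant import readout,cams
import sys
n=sys.argv[1]
F=[];P=[]
for i in range(8):
    S=cams.grab_frame("side");s=readout.state();F.append(s["contact_force"]);P.append(s["tool_pos"])
np.savez("s_%s.npz"%n,**S);np.set_printoptions(precision=4,suppress=True)
print("F",np.mean(F,0),"sd",np.std(F,0),"p",np.mean(P,0),s["time"])
A=dict(np.load("side1.npz"))["image"].astype(int);B=S["image"].astype(int)
print(np.abs(B-A).sum(2)[184:198,240:254])
cv2.imwrite("pics/%s.png"%n,cv2.resize(B[165:205,230:270,::-1].astype(np.uint8),None,fx=14,fy=14,interpolation=cv2.INTER_CUBIC))
E
python3 f.py g1
```

```text
F [-0.3485  0.5328  0.2926] sd [0.5217 0.3252 0.3981] p [0.5499 0.0643 0.1433] 20.85
[[184 186 168 126  64  28  17   6   9   6   3  11   9   2]
 [116 121 102  55  19  56  24   5   2   7   8   9   4  11]
 [ 50  43  22   7  50  66  41  11   3   2   4   3   8   7]
 [ 11   5  18  43  50  19   9   2   1   1   1   7   3   9]
 [  2   3  15  54  43   9  14   4  14   6   0   8   6   3]
 [  3   3  16  22  20  13  33  20   6  13   8   2   2   3]
 [  1   8   3   9  16  29  22  23   4  10   2   6   7   9]
 [  8   7   1   6  12  32  46  30   9   8   9  10  14  15]
 [  5   6  11  17  24  35  46  27  26  37  32  42  32  36]
 [ 10   8  24  33  28  18  23  37  41  45  51  55  46  49]
 [  7   8  20  20  18  13  12  20  41  45  46  47  62  45]
 [ 11  14  10   4  12   8   9   6  28  31  43  50  48  39]
 [  5   4   8   3   3   1   8  11  10  26  46  37  26  28]
 [ 15   8   3   3   7   5   6   6   7  12  18  21  30  15]]
```

View pics/g1.png

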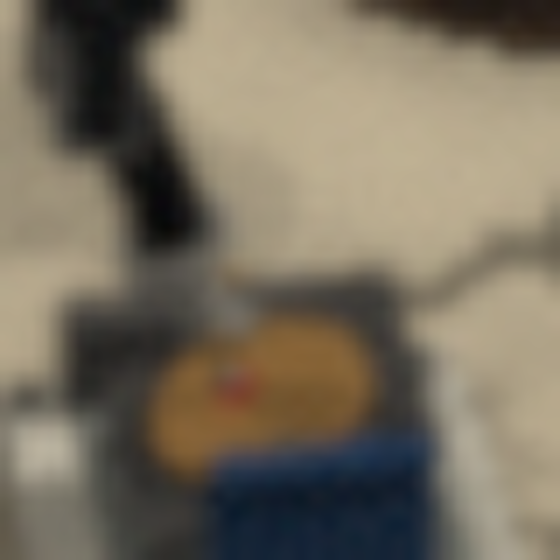

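The grey tip now partly covers the red spot at zoom (234,375). Fz has risen by 1.5 N, so the plunger is about 2.5 mm in. I'll press 3.5 mm more.

Call:
play_rows(
  slide=[
    [-0.06, 0.16, 0],
    [-0.06, 0.17, 0],
    [0, 0, 0],
    [0, 0, 0],
    [0, 0, 0],
  ],
  yaw=[0, 0, 0, 0, 0],
  grip=[1, 1, 1, 1, 1],
)

```text
time: 21.35
tool_pos: [0.5511, 0.0641, 0.14]
tool_rot: [-0.051, 0.052, 0.705, -0.705]
contact_force: [-0.7, 0.8, 1.4]
gripper_width: 0.188
```

```bash
python3 f.py g2
```

```text
F [-0.6185  0.4831  1.6278] sd [0.5005 0.5917 0.4185] p [0.5511 0.0641 0.1399] 21.75
[[184 202 189 145  69  41  34  15  13   4  10   5   6   3]
 [105 102  88  44  28  50  28   5   1   5   8   6   8   8]
 [ 43  32  15  19  47  62  36  12   2   1  10   8   4   9]
 [ 11   6  20  50  53  22   9   2   3   3   2   5   4   7]
 [  0  13  29  66  51   2  12   6   6   5   8   7   4   3]
 [ 13   4  15  27  33   9  17  12   5  14  11   4   4   2]
 [  4   4   6   2   8  24  15   9   5  14  12   3   3   7]
 [  4   3   4   5  14  32  38  25   9  18  14  10  12  11]
 [  6   7  11  20  25  35  42  25  30  39  39  36  26  36]
 [  2   5  28  32  30  16  23  32  47  49  46  46  50  47]
 [  5  12  15  21  14  11  15  16  44  47  44  55  57  46]
 [  7  16  10   6  11   7   6   5  27  36  49  47  41  40]
 [  9   4   4   1   8   4  10   9  13  27  42  45  44  26]
 [  1   7   3   9   4   5   9   1   8  13  23  18  28  19]]
```

View pics/g2.png

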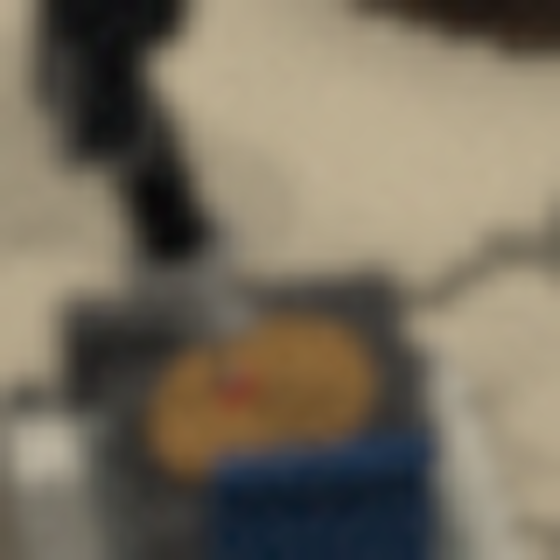

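Fz is now about 2.8 N above the free value, so the plunger is about 6 mm in, and the tip is still at the spot. One last angle check: compare where the handle's lower end should appear for different tilts.

```bash
python3 - <<'E'
from h import *
S=dict(np.load("s_g2.npz"));np.set_printoptions(precision=2,suppress=True)
spot=np.array([.5815,.059,.0582]);fx=np.array([.989,-.147,0])
for a in(8,12,16,20,24,28):
    ax=np.array([0,0,np.cos(np.radians(a))])-fx*np.sin(np.radians(a))
    print(a,proj(S,spot+ax*.041),proj(S,spot+ax*.055),proj(S,spot+ax*.065))
print(S["image"][172:190,234:250,0])
E
```

```text
8 [245.06 181.61] [244.49 177.96] [244.09 175.32]
12 [244.15 181.83] [243.26 178.26] [242.62 175.68]
16 [243.25 182.11] [242.05 178.63] [241.18 176.11]
20 [242.37 182.43] [240.86 179.06] [239.77 176.63]
24 [241.51 182.8 ] [239.7  179.56] [238.39 177.23]
28 [240.67 183.21] [238.57 180.12] [237.05 177.89]
[[ 67  46  26  21  17  29  59  99 144 174 183 188 185 185 186 186]
 [ 77  49  24  15  18  26  51  73 118 157 176 181 183 185 186 186]
 [ 86  53  23  21  22  29  47  55  94 141 166 174 179 182 185 184]
 [ 94  59  38  33  32  37  45  46  77 128 156 167 171 174 177 182]
 [108  84  73  64  55  46  40  34  58 109 144 161 167 170 169 174]
 [132 121 117  99  70  45  27  25  38  83 136 160 164 166 166 168]
 [153 145 143 123  80  43  14  14  25  69 125 155 163 164 166 166]
 [155 154 150 137 102  52  19  11  19  51 103 140 158 161 165 166]
 [154 156 156 148 116  67  24  14  15  34  73 117 144 158 163 166]
 [153 154 160 154 133  83  39  16  12  22  52  95 129 151 161 162]
 [160 161 160 155 134  93  49  21  14  29  62  96 125 146 158 163]
 [170 169 166 158 134  99  66  46  44  58  83 105 124 143 155 160]
 [176 175 168 161 138 107  85  77  78  85  96 109 116 128 133 139]
 [165 152 148 143 128 102  88  85  86  90 100 106 105 102 102 101]
 [139 117 108 105 100  86  77  78  78  83  94 104 106 100  89  82]
 [117  84  74  75  74  68  66  64  70  79  88 102 112 110 101  96]
 [107  67  55  53  52  54  52  53  61  72  83  98 110 114 118 119]
 [103  57  42  40  42  40  40  43  54  73  89  97 112 121 127 129]]
```

The handle centre is at (240.7,178) and (241.8,181.5). The 20° prediction gives (240.5,178.2) and (242.0,181.5), so the tilt is within 1–2°. I'll hand in.

```bash
python3 - <<'E'
from plant import workorder
print(workorder.job_done())
E
```

```text
the job is handed in; nothing more can be done
None
```

I pushed the carriage home, tilted the probe in the grip and pressed it on the red spot. I then handed the job in with the gripper still holding it there, at about 22 s; no verdict is reported.

- **Carriage:** I pushed it by the blue tab until it stalled under 17 N, against about 2.5 N of friction. The top view could not confirm this: it left about 1 pixel (roughly 3 mm) between the carriage and the stop screw. I relied on the stall.
- **Tilt:** The tool can only point down, so I turned the probe in the grip by drawing it against the rim of the stand's hole. The first try gave only about 13–15°, so I put the tip back in the hole and tilted it further. The second gave 17.5–18.6° before contact, and the last side view gave about 20° once pressed.
- **Press:** The vertical force rose by about 2.8 N over the free reading, which puts the plunger about 6 mm in. That is roughly half way.
- **Tip on the spot:** The side view put the tip within about 2 mm of the spot's centre. The arm blocked the top view, so its position along the fixture's y axis rests on the earlier fix of the spot and the probe sitting centred in the jaws.
- **Bystanders:** I felt no contact with any of them. I did not measure their positions again at the end.

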